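Make up the marking-out kit on the shadow tray

ROBOT

A 6-joint arm with a two-finger parallel gripper is mounted at the origin on the work surface. World frame = base frame: x ahead of the robot, y to its left, z up, the work surface at z = 0. Lengths are in m, angles in rad, forces in N, time in s.
With the tool pointing down it reaches from about 0.375 to 0.975 m from the base axis. Payload 3.8 kg.
Tool frame: the origin (TCP) lies at the very end of the fingers, on their centre line; the grasp point (between the pads) lies 19 mm behind it (bot.tcp_to_grasp is the z of the grasp point in the tool frame, in m); z points along the fingers, y is the direction in which the jaws open and shut (so a half turn about z gives the same grasp; the last joint's range is limited). The gripper opens to 85 mm and grips with 20 to 120 N. Pads are 22 mm wide; open, the fingers measure 114 mm over their backs; the gripper's body (76 mm by 85 mm) begins 54 mm behind the grasp point. The pads swing forward as they close: fully open they stand 13 mm farther back than shut.
Start: joints at [-0.037, 0.264, 1.604, -0, 1.274, -0.037], TCP at [0.675, -0, 0.199] pointing down, gripper open.
Joint ranges: [-2.63, 2.63], [-0.94, 2.18], [0.31, 2.57], [-1.31, 4.45], [0, 2.66], [-2.55, 2.55]. Speed limits (rad/s): [2.57, 2.57, 3.14, 3.14, 3.14, 3.14].

INTERFACE

Orientations are given as a rotation vector (axis times angle).
In Python, from workcell import status, vision, job, bot gives the robot as it stands.
- The arm moves only by the tool apply_moves, never from a script. Its argument "deltas" is a list of rows, each a list of 7 numbers: the shift along the tool's x, y, z in m, then the turn, a rotation vector about the tool's x, y, z in rad, then the closure, from 0 (fully open) to 1 (shut). In form: [[x, y, z, rx, ry, rz, jaw], ...]. A call has 1 to 8 rows; each row is the pose to reach, as a shift and turn from the pose commanded when the call began, along the tool's axes at that moment; what a row does not reach only later rows make up. A row lasts 1/12 s, in which the tool goes at most 41.7 mm and 7.16 degrees, less where a joint would pass 70% of its speed; a pose out of reach is approached as far as the arm can. A call with a gripper value outside its range is refused whole. The fingers move at their own pace and stop on an object; "squeeze" is the grip in N (left out, the last holds). Time passes only in rows, so rows that repeat a pose let the fingers close. It gives the time, the measured TCP pose, the force and the opening at its end, in the units of the state.
- status.read_state(): the state, without advancing time (a new reading comes with each control period).
- vision.read_camera(name): name is "scene" or "side" or "wrist"; returns the picture (384x512x3 uint8, red, green, blue); there is no depth.
- vision.get_calibration(name): a dict with "fov_y" (degrees; the focal length in pixels is half the picture's height over the tangent of half this angle, whatever the lens; pixels are square), "cx", "cy" (the principal point, pixels), "k1" (the pictures are not rectified: a ray, as slopes to the right and down, at radius r is drawn at 1 + k1 r^2 times it, then the intrinsics apply), "R" (3x3) and "t" (3): a world point X has camera coordinates R X + t; the wrist camera has in their place "tool_from_camera" (4x4, takes a point from camera to tool coordinates, whose origin is the TCP and whose axes are the flange's). Camera axes: x right, y down, z forward; pixel columns grow to the right and rows downward; lengths in m; the calibration is good to about 2 mm. A picture is of the moment at which its call begins: read the wrist's pose just before it. get_calibration takes no time and is no camera call.
- job.finish_job(): hands the job in, once; it reports no verdict.
The state is a dict: "time": time; "q": joint angles; "joint_vel": joint speeds; "joint_torque": joint torques, N m; "tool_pos": TCP position; "tcp_rot": TCP orientation; "wrist_force": force on the tool from outside, world axes, zero at the start; "torque": the same for the moment, N m; "width": opening from 0.0 (shut) to 1.0 (fully open).
Only numpy, scipy, OpenCV 4.12 (cv2) and the standard library are available. Lean on these libraries where they do the work, as an engineer would, in place of code of your own. Each camera call takes 0.05 s, during which the arm holds its last target. There are 200 camera calls.

TASK

Make up the marking-out kit: take the bottom sheet blank, the one sticking out of the green dispenser, and set it, the steel V-block (vee up), the black centre punch and the upright tin of marking blue on the red tray, each on its own yellow shadow and lined up with it (either way round). Leave the blue cold chisel and the rusty sawn offcut where they lie.

Things in the scene. Friction and masses are not known exactly. Their poses are not given: they have to be found in the camera images.
- blank_c (a point): centre of the bottom sheet blank: bare metal plate 90 (x) x 45 x 6 mm, z up, 0.19 kg, lying level in a fixed green dispenser (52 wide, 64 mm high) under three more. Its -x end sticks 31 to 36 mm out of the front gate, clear all round, underside 30 mm above the bench. Grip that end across the 45 mm near its edge, draw it straight along -x by 65 mm or more, then lift; the gate keeps the others in
- vblock_c (a point): centre of the V-block, bright steel, 50 (x) x 44 (y) x 36 (z) mm, 90 degree vee along x open at the top, flat sides to grip across y, 0.5 kg; it stands on the bench, vee up
- punch_c (a point): centre of the centre punch, lying on the bench: black octagonal body 12 mm across the flats with a bright cone point at +x, 120 mm long along x, centre 6 mm above what it lies on, 0.1 kg
- tin_c (a point): centre of the tin of marking blue: closed round tin, white with blue band and blue lid, 40 mm diameter, 48 mm high, standing upright (z up), 0.09 kg
- shadow_vblock_c (a point): centre of the nearly square yellow shadow (54 x 48 mm) for the V-block, on top of its black plate, z up; the V-block's x axis must lie along this point's y. Four such plates (138 along y, 118 along x, 4 mm thick, top 7 mm above the bench) lie two by two in a fixed red-rimmed tray, 292 x 252 mm, rim 14 mm above the bench; which plate is where varies
- shadow_punch_c (a point): centre of the long narrow yellow shadow (122 x 16 mm) for the centre punch, on top of another such plate in the tray, z up; the punch's x axis must lie along this point's y, point either way
- shadow_tin_c (a point): centre of the round yellow shadow (44 mm diameter) for the tin, on top of another such plate in the tray, z up
- shadow_blank_c (a point): centre of the oblong yellow shadow (94 x 49 mm) for the sheet blank, on top of another such plate in the tray, z up; the blank's x axis must lie along this point's y, either way round
- chisel_c (a point): centre of a cold chisel, look-alike of the punch, to be left: blue octagonal shank 12 mm across, flared bright flat blade at +x, 125 mm long along x, lying on the bench, centre 6 mm up
- offcut_c (a point): centre of a sawn bar offcut, look-alike of the V-block, to be left: plain rusty-brown block without vee, 49 x 44 x 36 mm, standing on the bench, 0.6 kg
Mind the look-alikes: they are no part of the job. What is shaped like the part that bears shadow_blank_c but brown or white is not meant.

How it is judged:
By the outcome, as a careful person would: the job done as asked, in the order asked, and still so for the second after the job is handed in, with the robot touching nothing.
It also fails if it takes over 104 s, if anything falls off the work surface, if the arm or the gripper's body presses on something with over 40 N, if the wrist force passes 120 N, or if a joint passes its speed limit or range.

## Working session

There is one attempt and no reset: what is moved stays moved. The work goes in short steps, Python scripts to look and compute and a tool call to move; the robot and the scene stay as the last step left them, time stands still between calls to the robot, and variables do not carry over. Pictures are saved under pics/ and viewed, about 12 in all and at most 16, crops included, and the job is handed in when it is done.

Besides the shell and the picture viewer there is one more tool, called as name(argument=value, ...), one argument or row to a line, values as JSON. apply_moves: Moves the arm, as the interface text tells. Its arguments: {"type":"object","properties":{"deltas":{"type":"array","items":{"type":"array","items":{"type":"number"}}},"squeeze":{"type":"number"}},"required":["deltas"]}

```bash
ls; mkdir -p pics; cat > h.py <<'E'
import numpy as np, cv2
from scipy.spatial.transform import Rotation as Ro
from workcell import status, vision, job, bot
def cam(name):
    s=status.read_state(); im=vision.read_camera(name); c=vision.get_calibration(name)
    f=192/np.tan(np.radians(c['fov_y'])/2)
    if name=='wrist':
        T=np.eye(4);T[:3,:3]=Ro.from_rotvec(s['tcp_rot']).as_matrix();T[:3,3]=s['tool_pos'];W=T@np.array(c['tool_from_camera'])
    else:
        W=np.eye(4);R=np.array(c['R']);W[:3,:3]=R.T;W[:3,3]=-R.T@np.array(c['t'])
    return im,(f,c['cx'],c['cy'],c['k1'],W)
def ray(C,u,v):
    f,cx,cy,k,W=C; d=np.array([(u-cx)/f,(v-cy)/f]); p=d.copy()
    for _ in range(20): p=d/(1+k*(p@p))
    return W[:3,3],W[:3,:3]@np.array([p[0],p[1],1])
def onz(C,u,v,z):
    o,r=ray(C,u,v); return o+r*(z-o[2])/r[2]
def proj(C,X):
    f,cx,cy,k,W=C; p=W[:3,:3].T@(np.array(X)-W[:3,3]); p=p[:2]/p[2]; p=p*(1+k*(p@p)); return p*f+[cx,cy]
def save(n,im,box=None,s=1):
    if box: im=im[box[1]:box[3],box[0]:box[2]]
    cv2.imwrite('pics/'+n+'.png',cv2.resize(im[:,:,::-1],None,fx=s,fy=s,interpolation=cv2.INTER_CUBIC))
def blobs(C,m,z,amin=40):
    m=cv2.morphologyEx(m.astype(np.uint8),cv2.MORPH_OPEN,np.ones((2,2)))
    for c in cv2.findContours(m,cv2.RETR_EXTERNAL,cv2.CHAIN_APPROX_NONE)[0]:
        if cv2.contourArea(c)<amin: continue
        P=np.array([onz(C,*p[0],z)[:2] for p in c]); r=cv2.minAreaRect((P*1000).astype(np.float32))
        print('px',c[:,0].mean(0).round(),'mm',np.round(r[0],1),np.round(r[1],1),'ang',round(r[2],1),'A',cv2.contourArea(c))
def yellow(im):
    h=cv2.cvtColor(im,cv2.COLOR_RGB2HSV); return (h[...,0]>20)&(h[...,0]<36)&(h[...,1]>120)&(h[...,2]>90)
E
python3 - <<'E'
from h import *
ims=[]
for n in ['scene','side','wrist']:
    im,C=cam(n); np.save(n,im); cv2.imwrite('pics/'+n+'.png',cv2.resize(im[:,:,::-1],None,fx=1.5,fy=1.5,interpolation=cv2.INTER_CUBIC)); print(n,C[4].round(3).tolist(),C[:4]); blobs(C,yellow(im),.007)
print(status.read_state(),bot.tcp_to_grasp)
E
```

```text
pics
scene [[0.171, 0.718, -0.675, 1.577], [0.985, -0.136, 0.105, -0.161], [-0.017, -0.683, -0.731, 1.163], [0.0, 0.0, 0.0, 1.0]] (np.float64(458.17796003011665), 250.06110034973216, 187.90601363489242, -0.18820462318450215)
px [174. 226.] mm [ 630.8 -267.6] [55.8 51.1] ang 87.8 A 186.0
px [216. 220.] mm [ 629.1 -128.8] [ 22.2 125.6] ang 1.1 A 156.0
px [171. 199.] mm [ 511.6 -269.3] [56.4 97.2] ang 0.4 A 310.0
px [212. 193.] mm [ 508.3 -129.6] [44.8 47.4] ang 82.9 A 105.0
px [431. 174.] mm [579.7 666.1] [400.8 176.6] ang 82.2 A 636.5
px [70. 22.] mm [-1000.7  -803.6] [244.3 188.7] ang 1.2 A 444.5
side [[-0.771, -0.386, 0.506, -0.071], [-0.637, 0.441, -0.633, 0.813], [0.021, -0.81, -0.586, 0.826], [0.0, 0.0, 0.0, 1.0]] (np.float64(415.58776342387074), 254.62055447114236, 191.74002356199105, -0.08060877612811726)
px [ 93. 344.] mm [540.  605.7] [153.9 341.7] ang 11.0 A 1447.0
px [299. 200.] mm [ 497.6 -132.2] [39.7 45.3] ang 35.3 A 80.5
px [270. 187.] mm [ 617.3 -129.8] [ 20.4 125. ] ang 0.0 A 92.0
px [320. 182.] mm [ 500.3 -269.9] [51.7 99.4] ang 1.0 A 209.0
px [292. 170.] mm [ 620.1 
[... 501 characters left out ...]

{'time': 0.15, 'q': array([-3.68683062e-02,  2.64566038e-01,  1.60507035e+00,  1.74642517e-05,
        1.27369787e+00, -3.68997238e-02]), 'joint_vel': array([-8.02688363e-04, -2.79986231e-03, -3.34154019e-03, -7.63722942e-05,
       -1.55374809e-03, -8.46367732e-05]), 'joint_torque': array([-4.44535381e-04, -5.15905774e+01, -3.67958951e+01, -2.06692371e-04,
        8.09489022e-03,  2.50629785e-05]), 'tool_pos': array([6.74374958e-01, 4.89437052e-05, 1.98252129e-01]), 'tcp_rot': array([-2.22050154e+00, -2.22055992e+00,  1.84182162e-03]), 'wrist_force': array([-0.32941974,  0.39268725, -0.30100117]), 'torque': array([-0.02930247,  0.01000948,  0.01089219]), 'width': 1.000038424494865} -0.0187
```

View pics/scene.png

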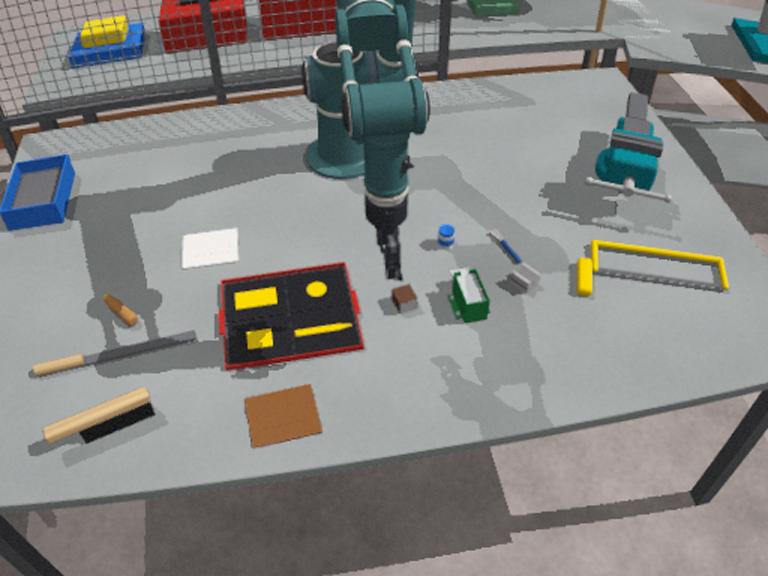

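View pics/side.png

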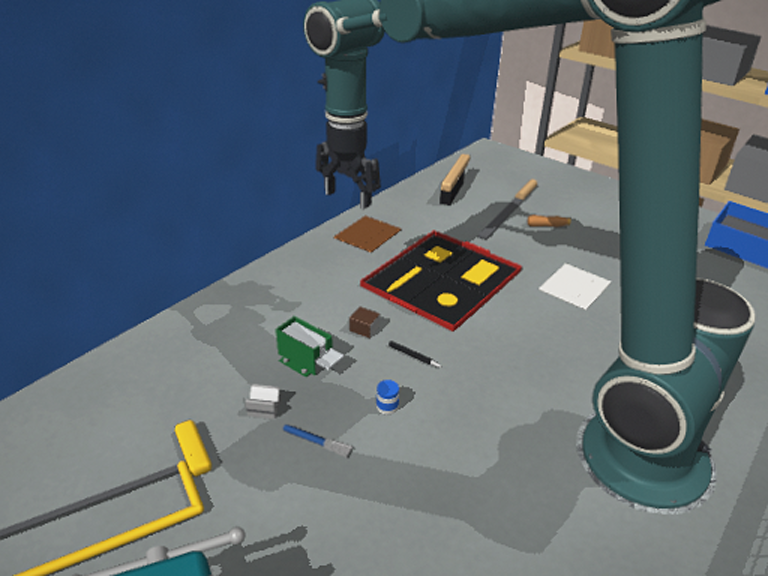

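View pics/wrist.png

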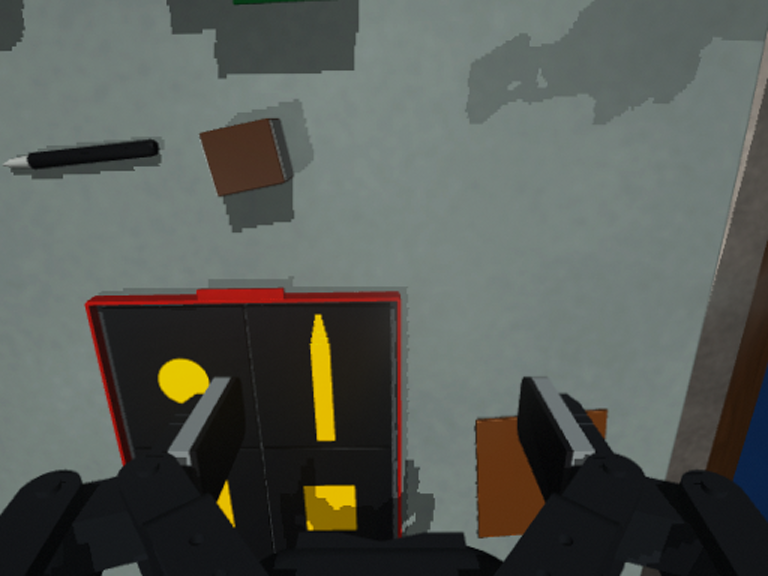

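```bash
python3 - <<'E'
from h import *
S={}
for n in ['scene','side','wrist']:
    im=np.load(n+'.npy'); 
    S[n]=cam(n)[1]
for n,u,v,z,l in [('side',205,235,.064,'disp top'),('side',220,240,.036,'blank end'),('side',260,231,0.006,'punch bk'),('side',292,243,.006,'punch tip'),('side',258,262,.024,'tin'),('scene',297,157,.024,'tin'),('side',176,263,.036,'vb top'),('scene',350,183,.024,'vb'),('side',190,285,.006,'chis bk'),('side',233,299,.006,'chisel tip'),('scene',269,199,.018,'offcut'),('side',243,214,.018,'offcut'),('scene',313,183,.064,'disp')]:
    print(l,n,onz(S[n],u,v,z).round(3))
E
```

```text
disp top side [0.562 0.235 0.064]
blank end side [0.539 0.201 0.036]
punch bk side [0.499 0.071 0.006]
punch tip side [0.396 0.051 0.006]
tin side [0.412 0.188 0.024]
tin scene [0.406 0.196 0.024]
vb top side [0.564 0.341 0.036]
vb scene [0.567 0.345 0.024]
chis bk side [0.503 0.352 0.006]
chisel tip side [0.389 0.314 0.006]
offcut scene [0.581 0.056 0.018]
offcut side [0.58  0.054 0.018]
disp scene [0.579 0.205 0.064]
```

apply_moves(
  deltas=[
    [-0.27,-0.107,0,0,0,0,0],
    [-0.27,-0.107,0,0,0,0,0],
    [-0.27,-0.107,0,0,0,0,0],
    [-0.27,-0.107,0,0,0,0,0],
    [-0.27,-0.107,0,0,0,0,0],
    [-0.27,-0.107,0,0,0,0,0],
    [-0.27,-0.107,0,0,0,0,0],
    [-0.27,-0.107,0,0,0,0,0],
  ],
)

```text
time: 0.97
tool_pos: [0.565, -0.2768, 0.1994]
tcp_rot: [2.227, 2.214, -0.006]
wrist_force: [-0.1, 0.7, 0.3]
width: 1.001
```

```bash
python3 - <<'E'
from h import *
im,C=cam('wrist'); save('w2',im,s=1.2); blobs(C,yellow(im),.007)
h=cv2.cvtColor(im,cv2.COLOR_RGB2HSV); red=((h[...,0]<6)|(h[...,0]>174))&(h[...,1]>170)&(h[...,2]>80)
blobs(C,red,.014)
print(status.read_state())
E
```

```text
px [308. 147.] mm [ 627.4 -272.8] [48.2 55.6] ang 1.6 A 1910.0
px [203. 148.] mm [ 506.6 -274.5] [50.4 95.6] ang 1.0 A 3417.5
px [311.  38.] mm [ 624.8 -157.1] [17.3 74.7] ang 0.9 A 1184.5
px [194.  17.] mm [ 504.  -137.4] [36.6 44.3] ang 89.2 A 1413.5
px [370. 101.] mm [ 691.6 -229.6] [  3.6 217.4] ang 0.9 A 354.0
px [199. 159.] mm [ 510.3 -296.7] [172.9 343.5] ang 48.6 A 1608.5
{'time': 1.0167, 'q': array([-4.89233655e-01,  1.77731525e-01,  1.70799497e+00, -8.44722051e-04,
        1.25568862e+00, -4.83360568e-01]), 'joint_vel': array([0.06295148, 0.0012626 , 0.00142388, 0.04330056, 0.00475076,
       0.0239087 ]), 'joint_torque': array([-1.91683866e+00, -4.65281940e+01, -3.66379309e+01, -4.41058539e-01,
       -4.03493503e-02, -2.11061197e-01]), 'tool_pos': array([ 0.56633748, -0.27365679,  0.1993231 ]), 'tcp_rot': array([ 2.22737712e+00,  2.21491344e+00, -1.12325980e-03]), 'wrist_force': array([-0.60657739,  0.67442119, -0.31285344]), 'torque': array([ 0.03752867, -0.03836858,  0.01648488]), 'width': 0.996352548406373}
```

View pics/w2.png

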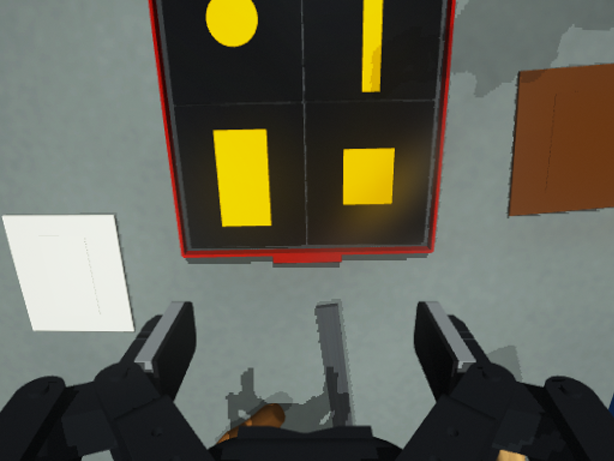

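apply_moves(
  deltas=[
    [0.39,-0.028,0,0,0,0,0],
    [0.39,-0.028,0,0,0,0,0],
    [0.39,-0.028,0,0,0,0,0],
    [0.39,-0.028,0,0,0,0,0],
    [0.39,-0.028,0,0,0,0,0],
    [0.39,-0.028,0,0,0,0,0],
    [0.39,-0.028,0,0,0,0,0],
    [0.39,-0.028,0,0,0,0,0],
  ],
)

```text
time: 1.68
tool_pos: [0.5434, 0.0658, 0.1995]
tcp_rot: [-2.22, -2.223, -0.001]
wrist_force: [0.2, -0.4, 0.1]
width: 0.997
```

apply_moves(
  deltas=[
    [0.056,-0.004,0,0,0,0,0],
    [0.056,-0.004,0,0,0,0,0],
    [0.056,-0.004,0,0,0,0,0],
    [0.056,-0.004,0,0,0,0,0],
  ],
)

```text
time: 2.02
tool_pos: [0.5396, 0.1203, 0.1993]
tcp_rot: [2.217, 2.226, -0.0]
wrist_force: [0.6, -0.9, -0.4]
width: 1.0
```

```bash
python3 - <<'E'
from h import *
im,C=cam('wrist'); save('w3',im,s=1.5); np.save('w3',im)
import pickle; pickle.dump(C,open('w3.pkl','wb'))
s=status.read_state(); print(s['tool_pos'],s['tcp_rot'],s['time'],s['joint_vel'])
h=cv2.cvtColor(im,cv2.COLOR_RGB2HSV); g=(h[...,0]>50)&(h[...,0]<80)&(h[...,1]>120)
blobs(C,g,.064); blobs(C,(h[...,2]<45),.006)
E
```

```text
[0.53984621 0.11911142 0.19923933] [ 2.21905119e+00  2.22350835e+00 -6.11549937e-04] 2.0667 [-0.03361146 -0.00166196  0.00371846 -0.00127485 -0.0023744  -0.00152056]
px [318. 112.] mm [606.1 170.7] [21.1 90.2] ang 82.2 A 528.5
px [342.  63.] mm [615.4 214. ] [ 47.6 109.9] ang 72.1 A 1163.5
px [242. 332.] mm [ 544.2 -132.8] [816.3 240.3] ang 0.1 A 39996.0
px [189. 203.] mm [460.   56.3] [98.1 13.8] ang 5.4 A 740.0
px [145.  96.] mm [420.7 183.6] [14.4  8.9] ang 49.7 A 53.0
px [380.  70.] mm [675.5 210.4] [ 7.5 32.6] ang 7.0 A 115.0
```

View pics/w3.png

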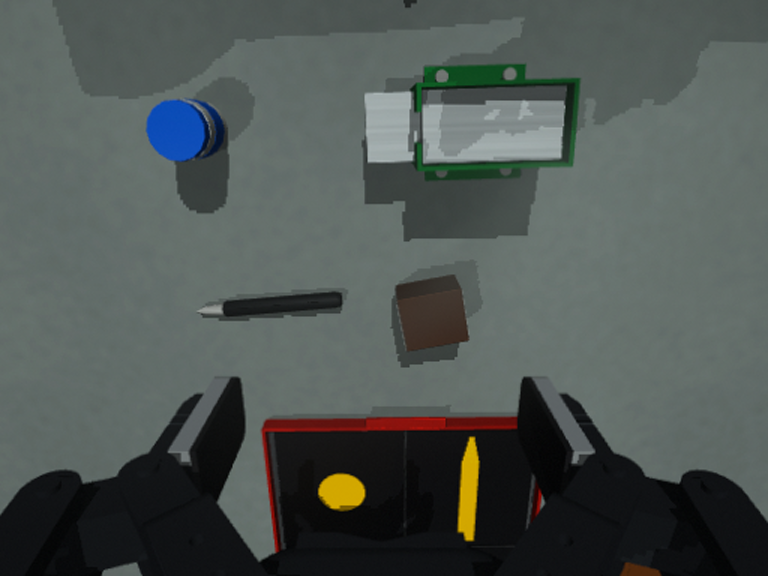

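```bash
python3 - <<'E'
from h import *
import pickle; C=pickle.load(open('w3.pkl','rb')); im=np.load('w3.npy')
P=lambda u,v,z: (onz(C,u/1.5,v/1.5,z)*1000).round(1)[:2]
for n,z,L in [('blank',.036,[(365,93),(411,91),(412,162),(368,162)]),('rim',.064,[(417,84),(577,80),(573,165),(419,166)]),('tin',.048,[(183,130)]),('punch',.006,[(198,311),(342,299)]),('offcut',.036,[(396,286),(460,276),(469,341),(407,351)])]:
    print(n,[P(u,v,z).tolist() for u,v in L])
h=cv2.cvtColor(im,cv2.COLOR_RGB2HSV); blobs(C,(h[...,0]>100)&(h[...,0]<125)&(h[...,1]>150)&(h[...,2]>120),.048)
g=cv2.cvtColor(im,cv2.COLOR_RGB2GRAY)
m=(g>155); m[:,275:]=0; m[:55]=0;m[115:]=0
blobs(C,m,.036)
save('c4',im,(225,45,400,130),4)
E
```

```text
blank [[529.2, 217.7], [559.2, 219.1], [560.9, 173.7], [530.9, 173.5]]
rim [[561.0, 221.8], [656.8, 225.0], [660.5, 175.1], [563.5, 173.7]]
tin [[411.5, 195.0]]
punch [[389.5, 50.9], [508.6, 62.0]]
offcut [[551.2, 84.0], [598.2, 92.0], [608.2, 39.2], [560.5, 30.5]]
px [118.  87.] mm [407.  193.9] [36.5 37.5] ang 89.8 A 1181.0
px [260.  86.] mm [545.4 195.5] [29.8 44. ] ang 2.8 A 1235.5
```

View pics/c4.png

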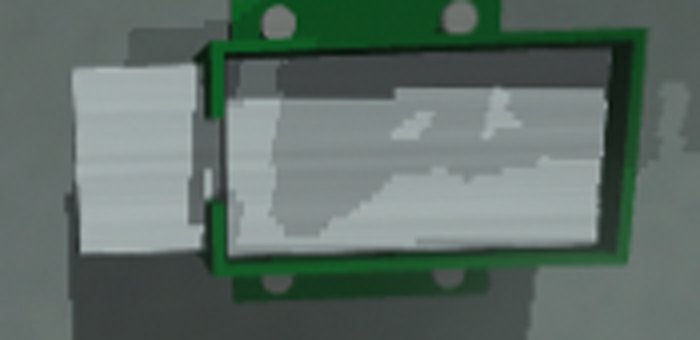

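apply_moves(
  deltas=[
    [0.077,0.003,0,0,0,-1.606,0],
    [0.077,0.003,0.03,0,0,-1.606,0],
    [0.077,0.003,0.05,0,0,-1.606,0],
    [0.077,0.003,0.1,0,0,-1.606,0],
    [0.077,0.003,0.1,0,0,-1.606,0],
    [0.077,0.003,0.1,0,0,-1.606,0],
    [0.077,0.003,0.1,0,0,-1.606,0],
    [0.077,0.003,0.1,0,0,-1.606,0],
  ],
)

```text
time: 2.73
tool_pos: [0.5431, 0.1937, 0.0984]
tcp_rot: [-0.878, -3.015, 0.002]
wrist_force: [-0.1, 0.1, -0.4]
width: 1.002
```

```bash
cat >> h.py <<'E'
def go(X,yaw,pr=1):
    "delta in tool axes to reach world TCP X(m) with tool x at yaw deg, tool down"
    s=status.read_state(); R=Ro.from_rotvec(s['tcp_rot'])
    a=np.radians(yaw); T=Ro.from_matrix(np.array([[np.cos(a),np.sin(a),0],[np.sin(a),-np.cos(a),0],[0,0,-1]]))
    d=R.inv().apply(np.array(X)-s['tool_pos']); r=(R.inv()*T).as_rotvec()
    print('t',round(s['time'],2),'pos',s['tool_pos'].round(4),'F',s['wrist_force'].round(1),'w',round(s['width'],3),'q6',s['q'][5].round(2),'DELTA',d.round(4).tolist(),r.round(4).tolist())
E
python3 -c "
from h import *
go([.543,.196,.1],182)"
```

```text
t 2.73 pos [0.5431 0.1937 0.0984] F [-0.1  0.1 -0.4] w 1.002 q6 -0.7 DELTA [0.0013, 0.0019, -0.0016] [-0.0011, -0.0011, -0.6017]
```

apply_moves(
  deltas=[
    [0,0,0,0,0,-0.6,0],
    [0,0,0,0,0,-0.6,0],
    [0,0,0,0,0,-0.6,0],
    [0,0,0,0,0,-0.6,0],
    [0,0,0,0,0,-0.6,0],
    [0,0,0,0,0,-0.6,0],
  ],
)

```text
time: 3.23
tool_pos: [0.5436, 0.1939, 0.0993]
tcp_rot: [0.046, -3.141, 0.0]
wrist_force: [0.4, 0.7, 0.9]
width: 1.001
```

```bash
python3 - <<'E'
from h import *
go([.543,.196,.028],182)
im,C=cam('wrist'); save('w5',im,s=1.5)
go([.543,.196,.028],182)
for X in [[.530,.196,.036],[.575,.1975,.036]]: print(proj(C,X)*1.5)
g=cv2.cvtColor(im,cv2.COLOR_RGB2GRAY); m=g>150; blobs(C,m,.036,300)
E
```

```text
t 3.23 pos [0.5436 0.1939 0.0993] F [0.4 0.7 0.9] w 1.001 q6 -1.3 DELTA [0.0005, 0.0021, 0.0713] [-0.0003, -0.0001, -0.0055]
t 3.28 pos [0.5435 0.194  0.0993] F [-0.5 -0.2  0.2] w 1.0 q6 -1.3 DELTA [0.0005, 0.002, 0.0713] [-0.0003, -0.0001, -0.0098]
[385.88668908 260.23403672]
[385.94076325 339.98684554]
px [254. 315.] mm [660.3 197.9] [23.4 37.3] ang 0.4 A 443.0
px [258. 243.] mm [593.2 195.8] [35.7 35.6] ang 1.7 A 1023.0
px [257. 192.] mm [545.3 196.9] [30.7 44.1] ang 3.5 A 1891.5
```

View pics/w5.png

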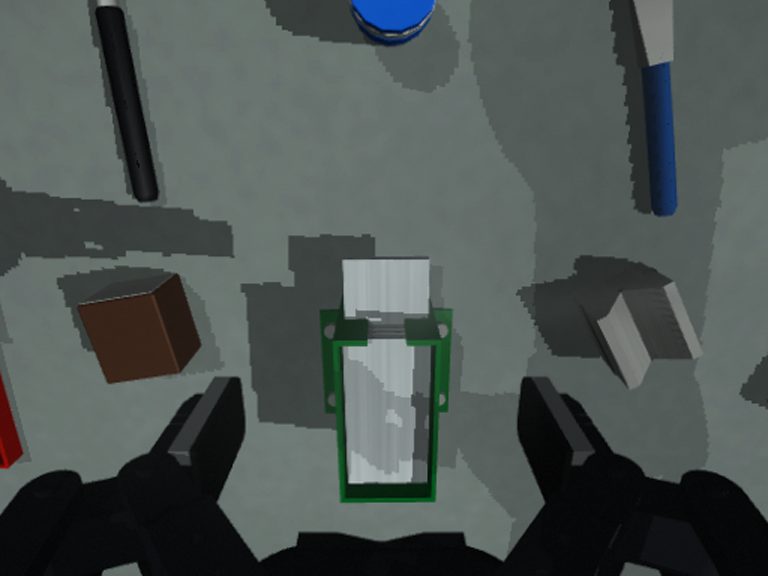

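apply_moves(
  deltas=[
    [0.0005,0.0025,0.035,0,0,0,0],
    [0.0005,0.0025,0.0715,0,0,0,0],
    [0.0005,0.0025,0.0715,0,0,0,0],
    [0.0005,0.0025,0.0715,0,0,0,0.3],
    [0.0005,0.0025,0.0715,0,0,0,1],
    [0.0005,0.0025,0.0715,0,0,0,1],
    [0.0005,0.0025,0.0715,0,0,0,1],
    [0.0005,0.0025,0.0715,0,0,0,1],
  ],
  squeeze=70,
)

```text
time: 3.95
tool_pos: [0.5442, 0.1984, 0.0299]
tcp_rot: [-0.045, 3.138, 0.002]
wrist_force: [-0.1, 0.2, 0.0]
width: 0.295
```

apply_moves(
  deltas=[
    [0,0,0,0,0,0,1],
    [0,0,0,0,0,0,1],
    [0,0,0,0,0,0,1],
    [0,0,0,0,0,0,1],
  ],
)

```text
time: 4.28
tool_pos: [0.5425, 0.198, 0.0279]
tcp_rot: [-0.046, 3.141, 0.0]
wrist_force: [0.2, -0.2, 0.0]
width: -0.002
```

```bash
python3 - <<'E'
from h import *
go([.463,.193,.028],182)
im,C=cam('wrist'); save('w6',im,(150,100,400,384),2)
E
```

```text
t 4.28 pos [0.5425 0.198  0.0279] F [ 0.2 -0.2  0. ] w -0.002 q6 -1.29 DELTA [0.0796, -0.0027, -0.0001] [0.0, 0.0001, -0.0056]
```

View pics/w6.png

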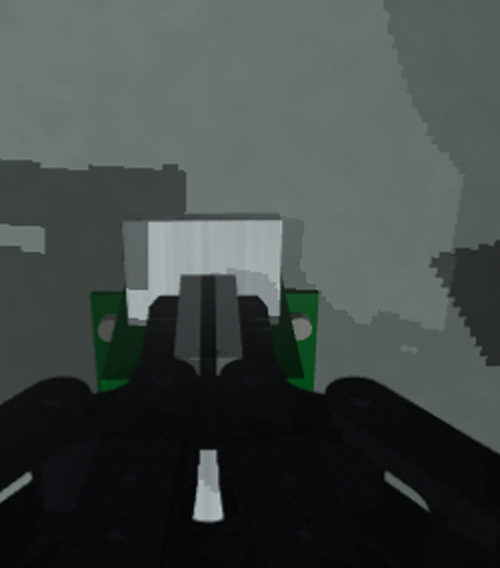

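```bash
python3 - <<'E'
from h import *
im,C=cam('wrist'); s=status.read_state(); R=Ro.from_rotvec(s['tcp_rot'])
for z in [0,-.01,-.0187,-.03]:
    for x in [.011,0,-.011]: print(z,x,(proj(C,s['tool_pos']+R.apply([x,0,z]))-[150,100])*2)
print(proj(C,[.530,.197,.036])*2-[300,200],proj(C,[.562,.197,.036])*2-[300,200])
im,C=cam('side'); save('s7',im,(150,170,300,290),5)
E
```

```text
0 0.011 [207.68749978 216.45505046]
0 0 [207.69297682 250.56125651]
0 -0.011 [207.69818534 283.38055846]
-0.01 0.011 [207.66775216 230.33945021]
-0.01 0 [207.67387541 265.9165642 ]
-0.01 -0.011 [207.67969176 300.0743892 ]
-0.0187 0.011 [207.64879494 243.65954615]
-0.0187 0 [207.65557469 280.61497104]
-0.0187 -0.011 [207.66200714 316.01907417]
-0.03 0.011 [207.6212709  262.98409317]
-0.03 0 [207.62906737 301.88160639]
-0.03 -0.011 [207.63645131 339.02786357]
[205.61185061 222.88808038] [202.58882947 322.29857828]
```

View pics/s7.png

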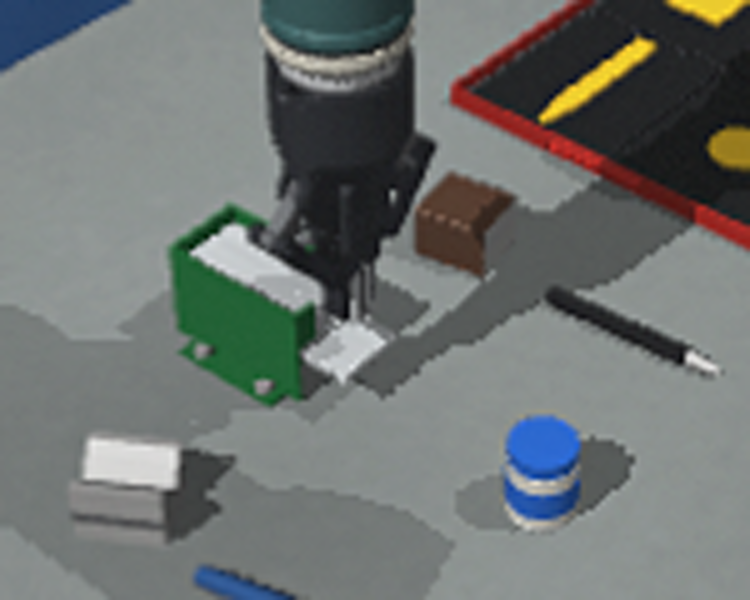

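```bash
python3 - <<'E'
from h import *
im,C=cam('side'); s=status.read_state(); R=Ro.from_rotvec(s['tcp_rot'])
for z in [0,-.01,-.02,-.03,-.05]: print(z,[((proj(C,s['tool_pos']+R.apply([x,0,z]))-[150,170])*5).round().tolist() for x in (.011,-.011)])
print([((proj(C,X)-[150,170])*5).round().tolist() for X in ([.529,.2177,.036],[.531,.1735,.036],[.561,.2225,.064],[.5635,.1737,.064],[.411,.195,.048])])
E
```

```text
0 [[363.0, 364.0], [334.0, 347.0]]
-0.01 [[363.0, 351.0], [334.0, 334.0]]
-0.02 [[362.0, 337.0], [333.0, 321.0]]
-0.03 [[362.0, 324.0], [332.0, 307.0]]
-0.05 [[361.0, 297.0], [331.0, 280.0]]
[[341.0, 374.0], [393.0, 331.0], [291.0, 315.0], [349.0, 269.0], [533.0, 435.0]]
```

apply_moves(
  deltas=[
    [0.0,0,-0.04,0,0,0,1],
    [0.06,-0.065,-0.04,0,0,0,1],
    [0.06,-0.065,-0.04,0,0,0,1],
    [0.06,-0.065,0,0,0,0,1],
    [0.06,-0.065,0.01,0,0,0,1],
    [0.06,-0.065,0.015,0,0,0,1],
    [0.06,-0.065,0.015,0,0,0,1],
    [0.06,-0.065,0.015,0,0,0,1],
  ],
)

```text
time: 5.15
tool_pos: [0.4853, 0.1319, 0.0127]
tcp_rot: [0.047, -3.141, -0.0]
wrist_force: [-0.8, -1.0, -0.2]
width: 0.002
```

```bash
python3 - <<'E'
from h import *
go([.48,.13,.012],182)
im,C=cam('wrist'); s=status.read_state(); R=Ro.from_rotvec(s['tcp_rot'])
save('w8',im,(190,150,320,300),4)
for z in [0,-.01,-.02,-.03,-.05]: print(z,[((proj(C,s['tool_pos']+R.apply([x,0,z]))-[190,150])*4).round().tolist() for x in (.011,-.011)])
E
```

```text
t 5.15 pos [0.4853 0.1319 0.0127] F [-0.8 -1.  -0.2] w 0.002 q6 -1.38 DELTA [0.0054, -0.0018, 0.0007] [0.0001, -0.0005, -0.0052]
0 [[257.0, 238.0], [257.0, 372.0]]
-0.01 [[257.0, 266.0], [257.0, 406.0]]
-0.02 [[257.0, 297.0], [257.0, 443.0]]
-0.03 [[257.0, 332.0], [257.0, 484.0]]
-0.05 [[257.0, 416.0], [257.0, 583.0]]
```

View pics/w8.png

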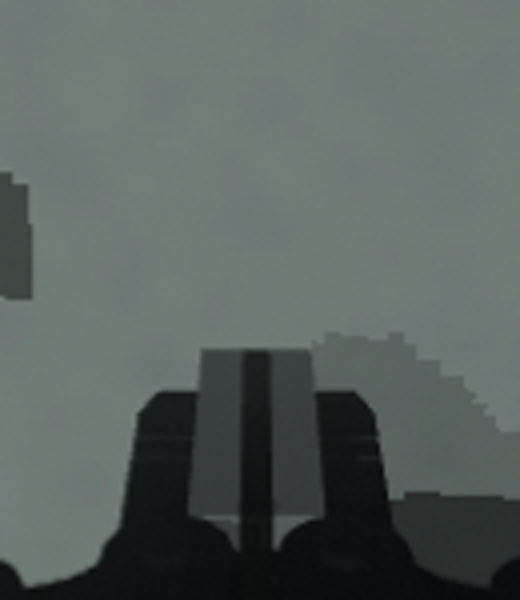

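apply_moves(
  deltas=[
    [0,0,0.003,0,0,0,1],
    [0,0,0.006,0,0,0,1],
    [0,0,0.009,0,0,0,1],
    [0,0,0.012,0,0,0,1],
    [0,0,0.014,0,0,0,1],
    [0,0,0.016,0,0,0,1],
    [0,0,0.016,0,0,0,1],
  ],
)

```text
time: 5.78
tool_pos: [0.484, 0.1311, -0.0038]
tcp_rot: [0.046, -3.14, 0.0]
wrist_force: [-0.5, 0.2, -0.3]
width: -0.002
```

apply_moves(
  deltas=[
    [0,0,0.003,0,0,0,1],
    [0,0,0.006,0,0,0,1],
    [0,0,0.008,0,0,0,1],
    [0,0,0.01,0,0,0,1],
    [0,0,0.012,0,0,0,1],
    [0,0,0.014,0,0,0,1],
    [0,0,0.014,0,0,0,1],
  ],
)

```text
time: 6.37
tool_pos: [0.4841, 0.1311, -0.0177]
tcp_rot: [0.046, -3.141, 0.0]
wrist_force: [0.1, -0.1, -0.1]
width: 0.004
```

apply_moves(
  deltas=[
    [0,0,0.001,0,0,0,1],
    [0,0,0.002,0,0,0,1],
    [0,0,0.003,0,0,0,1],
    [0,0,0.004,0,0,0,1],
    [0,0,0.005,0,0,0,1],
    [0,0,0.006,0,0,0,1],
  ],
)

```text
time: 6.87
tool_pos: [0.4845, 0.1313, -0.0233]
tcp_rot: [-0.046, 3.141, 0.0]
wrist_force: [0.3, 0.3, -0.4]
width: 0.001
```

apply_moves(
  deltas=[
    [0,0,0.001,0,0,0,1],
    [0,0,0.002,0,0,0,1],
    [0,0,0.003,0,0,0,1],
    [0,0,0.004,0,0,0,1],
    [0,0,0.005,0,0,0,1],
  ],
)

```text
time: 7.28
tool_pos: [0.4845, 0.1312, -0.0283]
tcp_rot: [0.046, -3.141, 0.0]
wrist_force: [-1.1, -0.6, 0.4]
width: -0.001
```

```bash
python3 - <<'E'
from h import *
go([.48,.13,.012],182)
im,C=cam('wrist'); s=status.read_state(); R=Ro.from_rotvec(s['tcp_rot'])
save('w9',im,(190,150,320,300),3)
E
```

```text
t 7.28 pos [ 0.4845  0.1312 -0.0283] F [-1.1 -0.6  0.4] w -0.001 q6 -1.39 DELTA [0.0045, -0.0011, -0.0403] [-0.0, -0.0, -0.0057]
```

View pics/w9.png

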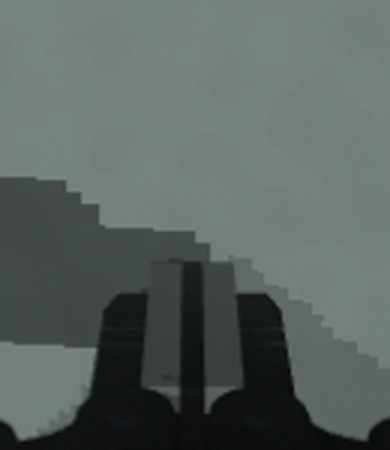

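apply_moves(
  deltas=[
    [0,0,0.001,0,0,0,1],
    [0,0,0.002,0,0,0,1],
    [0,0,0.003,0,0,0,1],
    [0,0,0.004,0,0,0,1],
  ],
)

```text
time: 7.67
tool_pos: [0.4845, 0.1312, -0.032]
tcp_rot: [0.046, -3.141, 0.0]
wrist_force: [-4.4, -1.4, 14.2]
width: 0.002
```

apply_moves(
  deltas=[
    [0,0,0.001,0,0,0,1],
    [0,0,0.002,0,0,0,1],
    [0,0,0.003,0,0,0,1],
  ],
)

```text
time: 7.92
tool_pos: [0.4845, 0.1313, -0.0321]
tcp_rot: [0.046, -3.14, 0.001]
wrist_force: [-13.6, -3.0, 37.9]
width: 0.001
```

apply_moves(
  deltas=[
    [0,0,-0.04,0,0,0,1],
    [0,0,-0.08,0,0,0,0],
    [-0.0608,0.0636,-0.105,0,0,0,0],
    [-0.0608,0.0636,-0.105,0,0,0,0],
    [-0.0608,0.0636,-0.105,0,0,0,0],
    [-0.0608,0.0636,-0.105,0,0,0,0],
    [-0.0608,0.0636,-0.105,0,0,0,0],
    [-0.0608,0.0636,-0.105,0,0,0,0],
  ],
)

```text
time: 8.58
tool_pos: [0.5413, 0.1956, 0.0681]
tcp_rot: [0.046, -3.138, 0.002]
wrist_force: [-0.2, 0.4, 0.1]
width: 0.976
```

```bash
python3 - <<'E'
from h import *
go([.543,.197,-.004],182)
E
```

```text
t 8.58 pos [0.5413 0.1956 0.0681] F [-0.2  0.4  0.1] w 0.976 q6 -1.3 DELTA [-0.002, 0.0015, 0.0721] [-0.0013, -0.0037, -0.0056]
```

apply_moves(
  deltas=[
    [0,0.001,0,0,0,0,0],
    [0,0.001,0.04,0,0,0,0],
    [0,0.001,0.074,0,0,0,0],
    [0,0.001,0.074,0,0,0,0],
    [0,0.001,0.074,0,0,0,0],
  ],
)

```text
time: 9.0
tool_pos: [0.5395, 0.1959, -0.0071]
tcp_rot: [0.045, -3.134, 0.004]
wrist_force: [-0.5, 0.5, 0.4]
width: 1.0
```

```bash
python3 - <<'E'
from h import *
go([.543,.197,-.004],182)
E
```

```text
t 9.0 pos [ 0.5395  0.1959 -0.0071] F [-0.5  0.5  0.4] w 1.0 q6 -1.29 DELTA [-0.0036, 0.001, -0.0031] [-0.0022, -0.0076, -0.0064]
```

apply_moves(
  deltas=[
    [0,0,0,0,0,0,0.3],
    [0,0,0,0,0,0,1],
    [0,0,0,0,0,0,1],
    [0,0,0,0,0,0,1],
    [0,0,0,0,0,0,1],
    [0,0,0,0,0,0,1],
  ],
  squeeze=70,
)

```text
time: 9.5
tool_pos: [0.5453, 0.1979, -0.0013]
tcp_rot: [-0.046, 3.138, 0.001]
wrist_force: [-2.1, -1.6, 8.1]
width: 0.492
```

```bash
python3 - <<'E'
from h import *
im,C=cam('wrist'); save('w10',im,(150,100,400,384),2)
go([.543,.197,-.004],182)
E
```

```text
t 9.55 pos [ 0.5453  0.198  -0.0012] F [-2.1 -1.5  8.5] w 0.491 q6 -1.29 DELTA [0.0023, -0.0009, 0.0027] [0.0007, 0.0037, -0.0056]
```

View pics/w10.png

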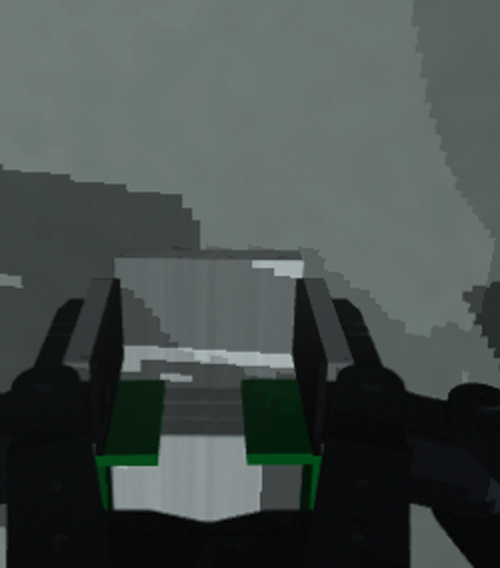

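apply_moves(
  deltas=[
    [0,0,0,0,0,0,0],
    [0,0,0,0,0,0,0],
    [0.001,0,0,0,0,0,0],
    [0.001,0,0,0,0,0,0],
    [0.001,0,0,0,0,0,0],
    [0.001,0,0,0,0,0,0],
  ],
)

```text
time: 10.05
tool_pos: [0.5422, 0.1975, -0.0044]
tcp_rot: [0.046, -3.141, 0.0]
wrist_force: [0.1, -0.5, -0.6]
width: 1.001
```

```bash
python3 - <<'E'
from h import *
go([.543,.197,-.0075],182)
E
```

```text
t 10.05 pos [ 0.5422  0.1975 -0.0044] F [ 0.1 -0.5 -0.6] w 1.001 q6 -1.29 DELTA [-0.0008, -0.0006, 0.0031] [-0.0001, -0.0003, -0.0056]
```

apply_moves(
  deltas=[
    [0,0,0.0035,0,0,0,0],
    [0,0,0.0035,0,0,0,0.3],
    [0,0,0.0035,0,0,0,1],
    [0,0,0.0035,0,0,0,1],
    [0,0,0.0035,0,0,0,1],
    [0,0,0.0035,0,0,0,1],
    [0,0,0.0035,0,0,0,1],
  ],
  squeeze=80,
)

```text
time: 10.63
tool_pos: [0.5424, 0.1976, -0.0073]
tcp_rot: [0.046, -3.141, -0.0]
wrist_force: [-1.5, -0.6, 5.8]
width: 0.495
```

apply_moves(
  deltas=[
    [0,0,-0.001,0,0,0,1],
    [0.008,0,-0.001,0,0,0,1],
    [0.018,0,-0.001,0,0,0,1],
    [0.028,0,-0.001,0,0,0,1],
    [0.038,0,-0.001,0,0,0,1],
    [0.05,0,-0.001,0,0,0,1],
    [0.065,0,-0.001,0,0,0,1],
    [0.08,0,-0.001,0,0,0,1],
  ],
)

```text
time: 11.3
tool_pos: [0.4603, 0.1948, -0.0074]
tcp_rot: [0.045, -3.139, 0.001]
wrist_force: [-0.4, 0.0, -0.9]
width: 0.494
```

```bash
python3 - <<'E'
from h import *
go([.453,.194,-.0075],182)
im,C=cam('wrist'); save('w11',im,(110,100,430,384),1.8)
E
```

```text
t 11.3 pos [ 0.4603  0.1948 -0.0074] F [-0.4  0.  -0.9] w 0.494 q6 -1.25 DELTA [0.0073, -0.0006, 0.0001] [-0.0005, -0.002, -0.006]
```

View pics/w11.png

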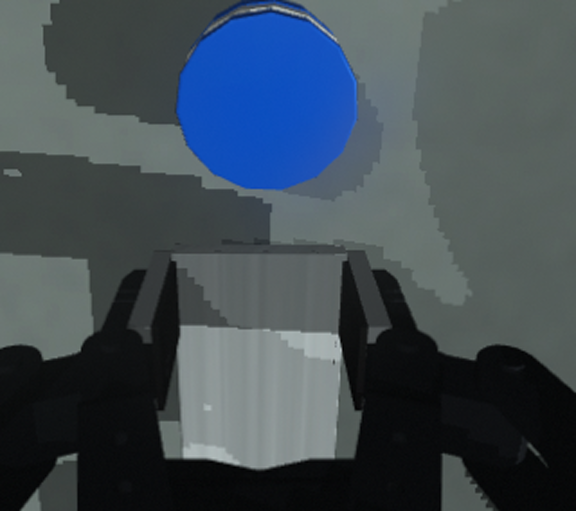

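apply_moves(
  deltas=[
    [0,0,-0.03,0,0,0,1],
    [0,0,-0.07,0,0,0,1],
    [0,0,-0.07,0,0,0,1],
    [0,0,-0.07,0,0,0,1],
  ],
)

```text
time: 11.68
tool_pos: [0.4643, 0.1961, 0.0658]
tcp_rot: [-0.046, 3.136, 0.003]
wrist_force: [-0.3, 0.8, -3.0]
width: 0.497
```

```bash
python3 - <<'E'
from h import *
im,C=cam('wrist'); s=status.read_state(); R=Ro.from_rotvec(s['tcp_rot'])
g=cv2.cvtColor(im,cv2.COLOR_RGB2GRAY); col=g[:,225:290].astype(float)
print(g[215:262,257].tolist()); print(g[215:262,245].tolist())
zt=s['tool_pos'][2]+.0073+.036
for v in range(225,256,4):print(v,(R.inv().apply(onz(C,257,v,zt)-s['tool_pos'])*1000).round(1))
go([.507,-.24,.062],91)
E
```

```text
[114, 114, 114, 114, 114, 113, 114, 113, 114, 113, 113, 114, 112, 112, 112, 112, 112, 112, 112, 113, 112, 74, 72, 73, 70, 71, 91, 97, 97, 97, 97, 97, 97, 97, 97, 98, 97, 98, 97, 97, 97, 97, 97, 97, 97, 97, 97]
[113, 113, 114, 115, 115, 114, 114, 114, 114, 116, 115, 116, 114, 116, 115, 115, 116, 115, 116, 114, 103, 70, 69, 71, 70, 68, 94, 97, 97, 98, 97, 98, 97, 97, 97, 97, 97, 96, 96, 96, 96, 97, 96, 97, 97, 96, 96]
225 [ 18.3   2.  -43.3]
229 [ 16.3   2.  -43.3]
233 [ 14.3   2.  -43.3]
237 [ 12.2   2.1 -43.3]
241 [ 10.2   2.1 -43.3]
245 [  8.1   2.1 -43.3]
249 [  5.9   2.1 -43.3]
253 [  3.8   2.1 -43.3]
t 11.73 pos [0.4624 0.1954 0.0638] F [-0.6 -1.3 -2. ] w 0.497 q6 -1.25 DELTA [-0.0318, -0.4365, 0.0016] [0.0013, 0.0005, 1.5827]
```

apply_moves(
  deltas=[
    [-0.0255,-0.5467,0,0,0,1.5827,1],
    [-0.0255,-0.5467,0,0,0,1.5827,1],
    [-0.0255,-0.5467,0,0,0,1.5827,1],
    [-0.0255,-0.5467,0,0,0,1.5827,1],
    [-0.0255,-0.5467,0,0,0,1.5827,1],
    [-0.0255,-0.5467,0,0,0,1.5827,1],
    [-0.0255,-0.5467,0,0,0,1.5827,1],
    [-0.0255,-0.5467,0,0,0,1.5827,1],
  ],
)

```text
time: 12.4
tool_pos: [0.485, -0.1384, 0.0608]
tcp_rot: [-1.472, -2.77, 0.001]
wrist_force: [1.3, 1.1, -2.0]
width: 0.492
```

```bash
python3 - <<'E'
from h import *
go([.507,-.35,.066],91)
E
```

```text
t 12.4 pos [ 0.485  -0.1384  0.0608] F [ 1.3  1.1 -2. ] w 0.492 q6 -0.92 DELTA [-0.1877, -0.1002, -0.0056] [-0.0037, -0.0029, 0.5762]
```

apply_moves(
  deltas=[
    [-0.188,-0.1,-0.005,0,0,0.576,1],
    [-0.188,-0.1,-0.005,0,0,0.576,1],
    [-0.188,-0.1,-0.005,0,0,0.576,1],
    [-0.188,-0.1,-0.005,0,0,0.576,1],
    [-0.188,-0.1,-0.005,0,0,0.576,1],
    [-0.188,-0.1,-0.005,0,0,0.576,1],
    [-0.188,-0.1,-0.005,0,0,0.576,1],
    [-0.188,-0.1,-0.005,0,0,0.576,1],
  ],
)

```text
time: 13.07
tool_pos: [0.5093, -0.3475, 0.0656]
tcp_rot: [-2.192, -2.243, 0.0]
wrist_force: [-0.5, 0.9, -2.3]
width: 0.496
```

```bash
python3 - <<'E'
from h import *
go([.506,-.24,.066],91)
im,C=cam('wrist'); save('w12',im); blobs(C,yellow(im),.007)
go([.506,-.24,.066],91)
m=yellow(im); cs=cv2.findContours(m.astype(np.uint8),0,1)[0]; c=max(cs,key=cv2.contourArea); print(cv2.boundingRect(c))
E
```

```text
t 13.07 pos [ 0.5093 -0.3475  0.0656] F [-0.5  0.9 -2.3] w 0.496 q6 -0.66 DELTA [0.1075, -0.0008, -0.0] [-0.0039, -0.0038, 0.0058]
px [423.  92.] mm [ 626.6 -271.8] [49.  54.7] ang 1.2 A 5345.5
px [252.  86.] mm [ 506.1 -273.5] [49.8 94.6] ang 1.1 A 9952.0
t 13.12 pos [ 0.5095 -0.3467  0.0659] F [-0.1  0.6 -2.9] w 0.495 q6 -0.66 DELTA [0.1068, -0.0009, 0.0003] [-0.0036, -0.0035, 0.007]
(214, 16, 76, 142)
```

apply_moves(
  deltas=[
    [0.108,-0.0015,0.03,0,0,0.004,1],
    [0.108,-0.0015,0.03,0,0,0.004,1],
    [0.108,-0.0015,0.03,0,0,0.004,1],
    [0.108,-0.0015,0.06,0,0,0.004,1],
    [0.108,-0.0015,0.08,0,0,0.004,1],
    [0.108,-0.0015,0.087,0,0,0.004,1],
    [0.108,-0.0015,0.092,0,0,0.004,1],
    [0.108,-0.0015,0.092,0,0,0.004,1],
  ],
)

```text
time: 13.78
tool_pos: [0.5063, -0.2396, -0.0246]
tcp_rot: [-2.196, -2.243, 0.001]
wrist_force: [-0.7, -0.5, -1.7]
width: 0.493
```

```bash
python3 - <<'E'
from h import *
go([.5055,-.2387,-.029],91.1)
E
```

```text
t 13.78 pos [ 0.5063 -0.2396 -0.0246] F [-0.7 -0.5 -1.7] w 0.493 q6 -0.51 DELTA [0.0009, -0.0007, 0.0044] [-0.0019, -0.0012, 0.002]
```

Lower until light contact.

apply_moves(
  deltas=[
    [0.0009,-0.0005,0.002,0,0,0,1],
    [0.0009,-0.0005,0.003,0,0,0,1],
    [0.0009,-0.0005,0.004,0,0,0,1],
    [0.0009,-0.0005,0.004,0,0,0,1],
  ],
)

```text
time: 14.12
tool_pos: [0.5076, -0.2407, -0.0266]
tcp_rot: [2.198, 2.242, 0.001]
wrist_force: [0.3, 0.4, 0.5]
width: 0.496
```

```bash
python3 - <<'E'
from h import *
go([.5055,-.2387,-.029],91.1)
E
```

```text
t 14.12 pos [ 0.5076 -0.2407 -0.0266] F [0.3 0.4 0.5] w 0.496 q6 -0.51 DELTA [0.002, -0.0021, 0.0024] [0.0018, 0.0009, 0.0003]
```

apply_moves(
  deltas=[
    [0.001,-0.001,0.0005,0,0,0,1],
    [0.001,-0.001,0.001,0,0,0,1],
    [0.001,-0.001,0.001,0,0,0,1],
    [0.001,-0.001,0.001,0,0,0,1],
  ],
)

```text
time: 14.45
tool_pos: [0.5077, -0.2407, -0.0265]
tcp_rot: [2.196, 2.24, 0.001]
wrist_force: [-0.1, -1.8, 6.4]
width: 0.495
```

```bash
python3 - <<'E'
from h import *
go([.5055,-.2387,-.029],91.1)
E
```

```text
t 14.45 pos [ 0.5077 -0.2407 -0.0265] F [-0.1 -1.8  6.4] w 0.495 q6 -0.51 DELTA [0.0021, -0.0022, 0.0025] [0.0038, 0.0028, 0.0008]
```

apply_moves(
  deltas=[
    [0,0,-0.003,0,0,0,1],
    [0,0,-0.003,0,0,0,1],
    [0,0,-0.003,0,0,0,1],
    [0,0,-0.003,0,0,0,1],
  ],
)

```text
time: 14.78
tool_pos: [0.5048, -0.2385, -0.0263]
tcp_rot: [-2.198, -2.242, 0.001]
wrist_force: [-1.5, 0.1, -2.3]
width: 0.495
```

```bash
python3 - <<'E'
from h import *
go([.5055,-.2387,-.026],91.1)
E
```

```text
t 14.78 pos [ 0.5048 -0.2385 -0.0263] F [-1.5  0.1 -2.3] w 0.495 q6 -0.51 DELTA [-0.0002, 0.0007, -0.0003] [-0.0012, -0.0008, 0.0007]
```

Well placed and free; release here (drop ≲1 mm), then rise.

apply_moves(
  deltas=[
    [0,0.0005,0.0005,0,0,0,1],
    [0,0.0005,0.0005,0,0,0,0.5],
    [0,0.0005,0.0005,0,0,0,0],
    [0,0.0005,0.0005,0,0,0,0],
    [0,0.0005,0.0005,0,0,0,0],
    [0,0.0005,-0.04,0,0,0,0],
    [-0.11,0,-0.09,0,0,0,0],
    [-0.11,0,-0.09,0,0,0,0],
  ],
)

```text
time: 15.45
tool_pos: [0.5083, -0.3145, 0.0504]
tcp_rot: [2.194, 2.247, 0.001]
wrist_force: [0.2, -0.8, 0.0]
width: 1.0
```

apply_moves(
  deltas=[
    [-0.05,0,0,0,0,0,0],
    [-0.05,0,0,0,0,0,0],
    [-0.05,0,0,0,0,0,0],
    [-0.05,0,0,0,0,0,0],
  ],
)

```text
time: 15.78
tool_pos: [0.5077, -0.3646, 0.0481]
tcp_rot: [-2.2, -2.241, -0.001]
wrist_force: [-0.2, 1.2, 0.3]
width: 0.998
```

```bash
python3 - <<'E'
from h import *
im,C=cam('wrist'); save('w13',im); blobs(C,yellow(im),.007,20)
go([.5055,-.2387,-.026],91.1)
g=cv2.cvtColor(im,cv2.COLOR_RGB2GRAY); h=cv2.cvtColor(im,cv2.COLOR_RGB2HSV)
m=(g>85)&(h[...,1]<60); blobs(C,m,.013,300)
E
```

```text
px [443.  64.] mm [ 626.6 -271.5] [48.9 54.6] ang 0.9 A 6623.0
px [231.  92.] mm [ 506.1 -278.8] [49.8 83.6] ang 1.1 A 666.5
t 15.83 pos [ 0.5075 -0.3635  0.0477] F [ 0.4 -1.3  0.4] w 0.997 q6 -0.68 DELTA [0.1246, 0.0006, 0.074] [-0.0016, -0.002, 0.0004]
px [255.  66.] mm [ 506.9 -277.2] [44.8 78.1] ang 0.9 A 9632.5
px [228. 235.] mm [ 522.6 -382.6] [270.3 436.5] ang 84.8 A 86997.5
```

View pics/w13.png

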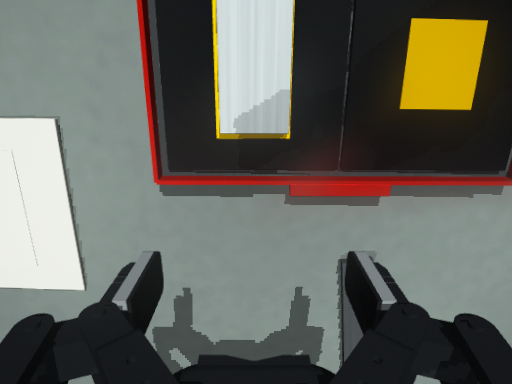

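apply_moves(
  deltas=[
    [0.02,0,-0.035,0,0,0,0],
    [0.623,0.0334,-0.072,0,0,0,0],
    [0.623,0.0334,-0.072,0,0,0,0],
    [0.623,0.0334,-0.072,0,0,0,0],
    [0.623,0.0334,-0.072,0,0,0,0],
    [0.623,0.0334,-0.072,0,0,0,0],
    [0.623,0.0334,-0.072,0,0,0,0],
    [0.623,0.0334,-0.072,0,0,0,0],
  ],
)

```text
time: 16.5
tool_pos: [0.5161, -0.0501, 0.1008]
tcp_rot: [-2.196, -2.244, 0.001]
wrist_force: [0.8, -0.2, -0.8]
width: 0.998
```

```bash
python3 - <<'E'
from h import *
go([.53,.26,.12],91)
E
```

```text
t 16.5 pos [ 0.5161 -0.0501  0.1008] F [ 0.8 -0.2 -0.8] w 0.998 q6 -0.17 DELTA [0.3098, 0.0205, -0.019] [-0.0018, -0.0008, 0.0042]
```

apply_moves(
  deltas=[
    [0.31,0.02,-0.018,0,0,0,0],
    [0.31,0.02,-0.018,0,0,0,0],
    [0.31,0.02,-0.018,0,0,0,0],
    [0.31,0.02,-0.018,0,0,0,0],
    [0.31,0.02,-0.018,0,0,0,0],
    [0.31,0.02,-0.018,0,0,0,0],
    [0.31,0.02,-0.018,0,0,0,0],
    [0.31,0.02,-0.018,0,0,0,0],
  ],
)

```text
time: 17.17
tool_pos: [0.5296, 0.2622, 0.1193]
tcp_rot: [-2.193, -2.247, -0.001]
wrist_force: [0.9, -0.0, -0.2]
width: 1.003
```

apply_moves(
  deltas=[
    [0,0,0,0,0,0,0],
    [0,0,0,0,0,0,0],
    [0,0,0,0,0,0,0],
  ],
)

```text
time: 17.42
tool_pos: [0.5301, 0.2563, 0.1186]
tcp_rot: [-2.197, -2.245, 0.004]
wrist_force: [0.3, -0.4, -0.1]
width: 1.0
```

```bash
python3 - <<'E'
from h import *
im,C=cam('wrist'); np.save('w14',im); import pickle; pickle.dump(C,open('w14.pkl','wb'))
go([.53,.26,.12],91)
p=proj(C,[.564,.341,.036]); print(p)
u,v=map(int,p); box=(max(u-100,0),max(v-75,0),min(u+100,512),v+75); print(box); save('w14',im,box,4)
E
```

```text
t 17.47 pos [0.5306 0.2557 0.1188] F [0.2 0.3 0.2] w 1.001 q6 0.39 DELTA [0.0043, -0.0005, -0.0012] [-0.0017, 0.0011, 0.003]
[301.17366116  76.41656801]
(201, 1, 401, 151)
```

View pics/w14.png

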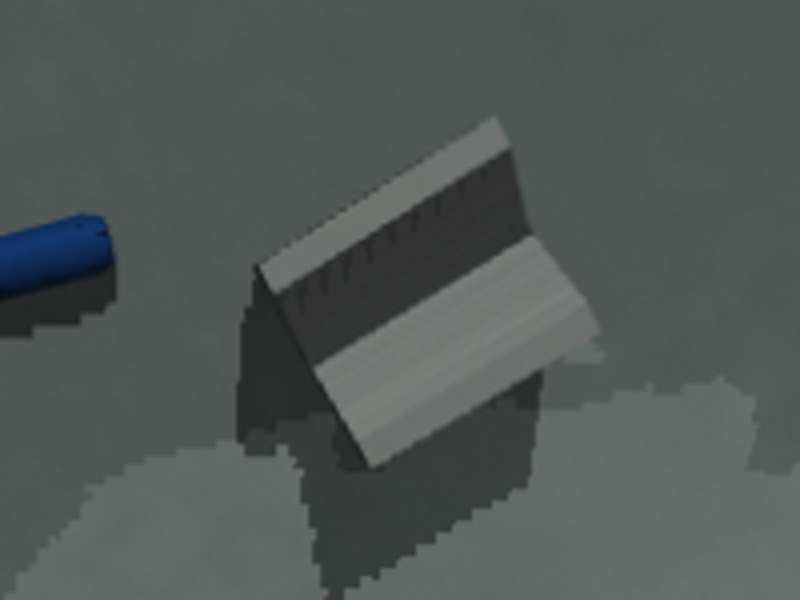

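```bash
python3 - <<'E'
from h import *
import pickle; C=pickle.load(open('w14.pkl','rb'))
P=np.array([onz(C,u/4+201,v/4+1,.036)[:2]*1000 for u,v in [(258,266),(495,117),(600,330),(370,467)]])
print(P.round(1),P.mean(0)); 
for a,b in [(0,1),(3,2),(0,3),(1,2)]:
    d=P[b]-P[a]; print(np.hypot(*d).round(1),np.degrees(np.arctan2(d[1],d[0])).round(1))
c=P.mean(0)/1000
go([c[0],c[1],.05],28); go([c[0],c[1],-.029],28)
E
```

```text
[[536.8 346.7]
 [579.1 373.5]
 [602.4 336.9]
 [560.  310. ]] [569.57941403 341.76965358]
50.0 32.3
50.2 32.4
43.4 -57.7
43.4 -57.5
t 17.47 pos [0.5306 0.2557 0.1188] F [0.2 0.3 0.2] w 1.001 q6 0.39 DELTA [0.0853, 0.0409, 0.0686] [-0.001, 0.0019, 1.1025]
t 17.47 pos [0.5306 0.2557 0.1188] F [0.2 0.3 0.2] w 1.001 q6 0.39 DELTA [0.0854, 0.041, 0.1476] [-0.001, 0.0019, 1.1025]
```

apply_moves(
  deltas=[
    [0.0853,0.041,0.04,0,0,1.0257,0],
    [0.0853,0.041,0.06,0,0,1.0257,0],
    [0.0853,0.041,0.068,0,0,1.0257,0],
    [0.0853,0.041,0.068,0,0,1.0257,0],
    [0.0853,0.041,0.068,0,0,1.0257,0],
    [0.0853,0.041,0.068,0,0,1.0257,0],
    [0.0853,0.041,0.068,0,0,1.0257,0],
    [0.0853,0.041,0.068,0,0,1.0257,0],
  ],
)

```text
time: 18.13
tool_pos: [0.5711, 0.3406, 0.051]
tcp_rot: [3.009, 0.902, -0.002]
wrist_force: [0.3, -0.0, 1.4]
width: 1.003
```

apply_moves(
  deltas=[
    [0,0,0,0,0,0.13,0],
    [0,0,0,0,0,0.13,0],
    [0,0,0,0,0,0.13,0],
  ],
)

```text
time: 18.38
tool_pos: [0.5713, 0.341, 0.0514]
tcp_rot: [3.058, 0.719, -0.001]
wrist_force: [0.0, 0.5, 0.1]
width: 0.996
```

```bash
python3 - <<'E'
from h import *
go([.5696,.3418,-.028],32.4)
E
```

```text
t 18.38 pos [0.5713 0.341  0.0514] F [0.  0.5 0.1] w 0.996 q6 1.61 DELTA [-0.0011, -0.0014, 0.0794] [0.0001, 0.0007, -0.1033]
```

apply_moves(
  deltas=[
    [-0.001,-0.001,0.01,0,0,-0.103,0],
    [-0.001,-0.001,0.04,0,0,-0.103,0],
    [-0.001,-0.001,0.07,0,0,-0.103,0],
    [-0.001,-0.001,0.079,0,0,-0.103,0],
    [-0.001,-0.001,0.079,0,0,-0.103,0],
    [-0.001,-0.001,0.079,0,0,-0.103,0.3],
    [-0.001,-0.001,0.079,0,0,-0.103,1],
    [-0.001,-0.001,0.079,0,0,-0.103,1],
  ],
  squeeze=80,
)

```text
time: 19.05
tool_pos: [0.5718, 0.3439, -0.025]
tcp_rot: [-3.017, -0.874, -0.006]
wrist_force: [0.5, 0.5, 1.0]
width: 0.604
```

apply_moves(
  deltas=[
    [0,0,0,0,0,0,1],
    [0,0,0,0,0,0,1],
    [0,0,0,0,0,0,1],
    [0,0,0,0,0,0,1],
  ],
)

```text
time: 19.38
tool_pos: [0.5721, 0.344, -0.0247]
tcp_rot: [-3.017, -0.874, -0.007]
wrist_force: [1.1, -0.2, 6.0]
width: 0.499
```

```bash
python3 - <<'E'
from h import *
go([.5696,.3418,-.028],32.4)
E
```

```text
t 19.38 pos [ 0.5721  0.344  -0.0247] F [ 1.1 -0.2  6. ] w 0.499 q6 1.51 DELTA [-0.0033, 0.0006, 0.0032] [0.0005, -0.0046, -0.0013]
```

apply_moves(
  deltas=[
    [0,0,-0.03,0,0,0,1],
    [0,0,-0.07,0,0,0,1],
    [0,0,-0.11,0,0,0,1],
    [0,0,-0.11,0,0,0,1],
    [0,0,-0.11,0,0,0,1],
  ],
)

```text
time: 19.8
tool_pos: [0.5722, 0.3444, 0.0863]
tcp_rot: [-3.016, -0.874, -0.011]
wrist_force: [-0.1, 0.3, -6.1]
width: 0.502
```

```bash
python3 - <<'E'
from h import *
go([.6265,-.2684,.085],91.1)
E
```

```text
t 19.8 pos [0.5722 0.3444 0.0863] F [-0.1  0.3 -6.1] w 0.502 q6 1.51 DELTA [-0.2817, 0.5469, -0.0005] [0.0039, -0.0061, -1.0259]
```

apply_moves(
  deltas=[
    [-0.2817,0.5469,0,0,0,-1.0259,1],
    [-0.2817,0.5469,0,0,0,-1.0259,1],
    [-0.2817,0.5469,0,0,0,-1.0259,1],
    [-0.2817,0.5469,0,0,0,-1.0259,1],
    [-0.2817,0.5469,0,0,0,-1.0259,1],
    [-0.2817,0.5469,0,0,0,-1.0259,1],
    [-0.2817,0.5469,0,0,0,-1.0259,1],
    [-0.2817,0.5469,0,0,0,-1.0259,1],
  ],
)

```text
time: 20.47
tool_pos: [0.5952, 0.0223, 0.0792]
tcp_rot: [-2.263, -2.173, 0.007]
wrist_force: [0.3, 0.7, -5.9]
width: 0.503
```

```bash
python3 - <<'E'
from h import *
go([.6265,-.2684,.085],91.1)
E
```

```text
t 20.47 pos [0.5952 0.0223 0.0792] F [ 0.3  0.7 -5.9] w 0.503 q6 0.04 DELTA [-0.2892, 0.043, -0.0061] [-0.0062, -0.0001, -0.0597]
```

apply_moves(
  deltas=[
    [-0.285,0.041,-0.005,0,0,-0.03,1],
    [-0.285,0.041,-0.005,0,0,-0.03,1],
    [-0.285,0.041,-0.005,0,0,-0.03,1],
    [-0.285,0.041,-0.005,0,0,-0.03,1],
    [-0.285,0.041,-0.005,0,0,-0.03,1],
    [-0.285,0.041,-0.005,0,0,-0.03,1],
    [-0.285,0.041,-0.005,0,0,-0.03,1],
    [-0.285,0.041,-0.005,0,0,-0.03,1],
  ],
)

```text
time: 21.13
tool_pos: [0.6243, -0.2697, 0.0845]
tcp_rot: [-2.245, -2.198, 0.006]
wrist_force: [0.1, -0.2, -3.9]
width: 0.5
```

apply_moves(
  deltas=[
    [0,0,0,0,0,0,1],
    [0,0,0,0,0,0,1],
    [0,0,0,0,0,0,1],
  ],
)

```text
time: 21.38
tool_pos: [0.6244, -0.2606, 0.0852]
tcp_rot: [-2.236, -2.201, 0.002]
wrist_force: [0.2, 1.1, -6.4]
width: 0.504
```

```bash
python3 - <<'E'
from h import *
go([.6265,-.2684,-.016],91.1)
im,C=cam('wrist'); save('w15',im); np.save('w15',im); blobs(C,yellow(im),.007)
go([.6265,-.2684,-.016],91.1)
E
```

```text
t 21.38 pos [ 0.6244 -0.2606  0.0852] F [ 0.2  1.1 -6.4] w 0.504 q6 -0.42 DELTA [-0.008, 0.0026, 0.1012] [-0.004, -0.0023, -0.0351]
px [256. 186.] mm [ 625.9 -262.8] [36.6 49.1] ang 89.1 A 2412.0
px [142. 202.] mm [ 529.9 -274.4] [95.2 12.6] ang 84.3 A 169.5
px [252.  50.] mm [ 624.5 -159.8] [17.  69.2] ang 0.9 A 2235.5
px [83. 21.] mm [ 503.4 -139. ] [33.8 44.7] ang 87.8 A 2578.0
t 21.43 pos [ 0.625  -0.2605  0.0858] F [ 0.1 -0.3 -5.6] w 0.499 q6 -0.42 DELTA [-0.0081, 0.002, 0.1018] [-0.003, -0.0018, -0.0344]
```

apply_moves(
  deltas=[
    [-0.008,0.002,0.03,0,0,-0.0345,1],
    [-0.008,0.002,0.06,0,0,-0.0345,1],
    [-0.008,0.002,0.085,0,0,-0.0345,1],
    [-0.008,0.002,0.095,0,0,-0.0345,1],
    [-0.008,0.002,0.097,0,0,-0.0345,1],
    [-0.008,0.002,0.097,0,0,-0.0345,1],
  ],
)

```text
time: 21.93
tool_pos: [0.6276, -0.2692, -0.01]
tcp_rot: [-2.199, -2.241, 0.001]
wrist_force: [0.5, 0.6, -4.2]
width: 0.502
```

```bash
python3 - <<'E'
from h import *
go([.6265,-.2684,-.016],91.1)
E
```

```text
t 21.93 pos [ 0.6276 -0.2692 -0.01  ] F [ 0.5  0.6 -4.2] w 0.502 q6 -0.46 DELTA [0.0009, -0.001, 0.006] [-0.0016, -0.0009, 0.0]
```

apply_moves(
  deltas=[
    [0.0008,-0.001,0.003,0,0,0,1],
    [0.0008,-0.001,0.005,0,0,0,1],
    [0.0008,-0.001,0.006,0,0,0,1],
    [0.0008,-0.001,0.007,0,0,0,1],
    [0.0008,-0.001,0.007,0,0,0,1],
  ],
)

```text
time: 22.35
tool_pos: [0.6274, -0.27, -0.0157]
tcp_rot: [2.201, 2.24, 0.001]
wrist_force: [-0.7, -0.1, -4.5]
width: 0.499
```

```bash
python3 - <<'E'
from h import *
go([.6265,-.2684,-.0177],91.1)
E
```

```text
t 22.35 pos [ 0.6274 -0.27   -0.0157] F [-0.7 -0.1 -4.5] w 0.499 q6 -0.46 DELTA [0.0016, -0.0009, 0.002] [0.001, 0.0005, -0.0014]
```

apply_moves(
  deltas=[
    [0.0015,-0.001,0.001,0,0,0,1],
    [0.0015,-0.001,0.002,0,0,0,1],
    [0.0015,-0.001,0.002,0,0,0,1],
    [0.0015,-0.001,0.002,0,0,0,1],
  ],
)

```text
time: 22.68
tool_pos: [0.6261, -0.2683, -0.0177]
tcp_rot: [2.202, 2.241, 0.0]
wrist_force: [-2.9, 0.7, 0.8]
width: 0.503
```

```bash
python3 - <<'E'
from h import *
go([.6265,-.2684,-.0177],91.1)
E
```

```text
t 22.68 pos [ 0.6261 -0.2683 -0.0177] F [-2.9  0.7  0.8] w 0.503 q6 -0.46 DELTA [-0.0001, 0.0004, 0.0] [0.0002, -0.0, -0.0014]
```

apply_moves(
  deltas=[
    [0,0,0,0,0,0,0.3],
    [0,0,0,0,0,0,0],
    [0,0,0,0,0,0,0],
    [0,0,0,0,0,0,0],
    [0,0,-0.03,0,0,0,0],
    [0,0,-0.07,0,0,0,0],
    [-0.09,-0.03,-0.1,0,0,0,0],
    [-0.09,-0.03,-0.1,0,0,0,0],
  ],
)

```text
time: 23.35
tool_pos: [0.6049, -0.3441, 0.0804]
tcp_rot: [2.193, 2.242, 0.002]
wrist_force: [0.4, -1.0, -0.2]
width: 1.0
```

apply_moves(
  deltas=[
    [-0.03,0,0,0,0,0,0],
    [-0.03,0,0,0,0,0,0],
    [-0.03,0,0,0,0,0,0],
    [-0.03,0,0,0,0,0,0],
  ],
)

```text
time: 23.68
tool_pos: [0.6024, -0.3738, 0.0763]
tcp_rot: [-2.202, -2.24, -0.001]
wrist_force: [-0.4, -0.0, -0.7]
width: 1.0
```

```bash
python3 - <<'E'
from h import *
go([.449,-.03,.1],91)
im,C=cam('wrist'); save('w16',im); np.save('w16',im); blobs(C,yellow(im),.007,15)
go([.449,-.03,.1],91)
g=cv2.cvtColor(im,cv2.COLOR_RGB2GRAY); h=cv2.cvtColor(im,cv2.COLOR_RGB2HSV)
print('v');blobs(C,(g>70)&(h[...,1]<70),.043,200)
E
```

```text
t 23.68 pos [ 0.6024 -0.3738  0.0763] F [-0.4 -0.  -0.7] w 1.0 q6 -0.61 DELTA [0.3464, -0.1475, -0.0233] [-0.0005, -0.0009, -0.0004]
px [258.  49.] mm [ 603.6 -272. ] [ 2.9 54.3] ang 1.3 A 249.5
px [144.  78.] mm [ 506.5 -281.1] [49.3 78.9] ang 0.7 A 435.0
t 23.73 pos [ 0.6024 -0.373   0.076 ] F [ 0.2 -0.5 -0.1] w 1.0 q6 -0.61 DELTA [0.3458, -0.1472, -0.0235] [-0.001, -0.0012, 0.0006]
v
px [298.  45.] mm [ 626.7 -272. ] [44.6 49.5] ang 1.0 A 6371.5
px [119.  56.] mm [ 519.1 -280.6] [39.7 64.6] ang 0.5 A 7151.0
px [252. 209.] mm [ 605.  -388.8] [434.7 286.2] ang 0.9 A 101883.5
```

apply_moves(
  deltas=[
    [0.346,-0.1475,-0.024,0,0,0,0],
    [0.346,-0.1475,-0.024,0,0,0,0],
    [0.346,-0.1475,-0.024,0,0,0,0],
    [0.346,-0.1475,-0.024,0,0,0,0],
    [0.346,-0.1475,-0.024,0,0,0,0],
    [0.346,-0.1475,-0.024,0,0,0,0],
    [0.346,-0.1475,-0.024,0,0,0,0],
    [0.346,-0.1475,-0.024,0,0,0,0],
  ],
)

```text
time: 24.4
tool_pos: [0.4649, -0.0676, 0.0975]
tcp_rot: [-2.199, -2.242, 0.0]
wrist_force: [1.5, 1.1, 0.6]
width: 0.999
```

apply_moves(
  deltas=[
    [0.05,-0.02,0,0,0,0,0],
    [0.05,-0.02,0,0,0,0,0],
    [0.05,-0.02,0,0,0,0,0],
    [0.05,-0.02,0,0,0,0,0],
  ],
)

```text
time: 24.73
tool_pos: [0.4457, -0.0198, 0.0979]
tcp_rot: [2.197, 2.245, -0.0]
wrist_force: [0.5, 0.1, 0.7]
width: 0.996
```

```bash
python3 - <<'E'
from h import *
s=status.read_state(); im,C=cam('wrist'); save('w17',im); np.save('w17',im)
h=cv2.cvtColor(im,cv2.COLOR_RGB2HSV); m=h[...,2]<55; m[230:]=0
blobs(C,m,.006,150)
print('bright tip'); g=cv2.cvtColor(im,cv2.COLOR_RGB2GRAY); p=proj(C,[.395,.052,.006]); print(p)
print('tin lid'); blobs(C,(h[...,0]>100)&(h[...,0]<125)&(h[...,1]>150)&(h[...,2]>90),.048)
go([.449,.0565,.05],5.3)
E
```

```text
px [378. 228.] mm [564.  -64.9] [248.6   4.3] ang 0.9 A 824.0
px [275.  87.] mm [460.5  55.5] [97.6 15.4] ang 5.4 A 1885.5
px [439.  97.] mm [594.1  51.7] [34.5 40.7] ang 77.8 A 1260.0
px [411.  96.] mm [573.1  50.9] [38.  51.4] ang 9.3 A 1124.0
px [460.   9.] mm [597.3 116.6] [82.6 13.1] ang 2.8 A 1698.5
bright tip
[191.7418533   91.16537037]
tin lid
t 24.78 pos [ 0.4464 -0.0207  0.0981] F [-0.3 -0.4 -0.3] w 1.003 q6 -0.12 DELTA [0.0772, 0.0041, 0.048] [0.0011, -0.0, 1.4982]
```

apply_moves(
  deltas=[
    [0.0765,0.004,0.02,0,0,1.4965,0],
    [0.0765,0.004,0.048,0,0,1.4965,0],
    [0.0765,0.004,0.048,0,0,1.4965,0],
    [0.0765,0.004,0.048,0,0,1.4965,0],
    [0.0765,0.004,0.048,0,0,1.4965,0],
    [0.0765,0.004,0.048,0,0,1.4965,0],
    [0.0765,0.004,0.048,0,0,1.4965,0],
    [0.0765,0.004,0.048,0,0,1.4965,0],
  ],
)

```text
time: 25.45
tool_pos: [0.4497, 0.0545, 0.0497]
tcp_rot: [2.998, 0.937, -0.0]
wrist_force: [-0.1, -0.0, 0.5]
width: 0.997
```

```bash
python3 - <<'E'
from h import *
go([.4495,.0555,.05],5.4)
E
```

```text
t 25.45 pos [0.4497 0.0545 0.0497] F [-0.1 -0.   0.5] w 0.997 q6 1.03 DELTA [0.0004, -0.0009, -0.0003] [0.0004, 0.0002, 0.5117]
```

apply_moves(
  deltas=[
    [0,0,0,0,0,0.497,0],
    [0,0,0,0,0,0.497,0],
    [0,0,0,0,0,0.497,0],
    [0,0,0,0,0,0.497,0],
    [0,0,0,0,0,0.497,0],
    [0,0,0,0,0,0.497,0],
  ],
)

```text
time: 25.95
tool_pos: [0.4494, 0.0547, 0.0498]
tcp_rot: [3.136, 0.186, -0.0]
wrist_force: [0.3, -0.2, -0.1]
width: 0.993
```

```bash
python3 - <<'E'
from h import *
im,C=cam('wrist');save('w18',im)
h=cv2.cvtColor(im,cv2.COLOR_RGB2HSV); m=h[...,2]<50; m[:,:200]=0;m[:,310:]=0;m[320:]=0
blobs(C,m,.006,150)
go([.4495,.0555,-.0295],5.4)
E
```

```text
px [254. 176.] mm [458.1  53.8] [99.6 19.5] ang 5.0 A 2255.0
px [278.  44.] mm [552.   51.6] [ 9.6 40.6] ang 11.1 A 422.0
t 26.0 pos [0.4492 0.0549 0.0498] F [-0.4 -0.   0.1] w 1.001 q6 1.52 DELTA [0.0004, -0.0006, 0.0793] [0.0002, 0.0001, 0.0245]
```

apply_moves(
  deltas=[
    [0.0003,0,0.03,0,0,0.02,0],
    [0.0003,0,0.06,0,0,0.02,0],
    [0.0003,0,0.0793,0,0,0.02,0],
    [0.0003,0,0.0793,0,0,0.02,0],
    [0.0003,0,0.0793,0,0,0.02,0],
    [0.0003,0,0.0793,0,0,0.02,0.5],
    [0.0003,0,0.0793,0,0,0.02,1],
    [0.0003,0,0.0793,0,0,0.02,1],
  ],
  squeeze=60,
)

```text
time: 26.67
tool_pos: [0.4507, 0.0559, -0.0277]
tcp_rot: [-3.138, -0.153, -0.005]
wrist_force: [-0.1, -0.1, 0.1]
width: 0.604
```

apply_moves(
  deltas=[
    [0,0,0,0,0,0,1],
    [0,0,0,0,0,0,1],
    [0,0,0,0,0,0,1],
    [0,0,0,0,0,0,1],
    [0,0,0,0,0,0,1],
  ],
)

```text
time: 27.08
tool_pos: [0.4495, 0.0559, -0.0285]
tcp_rot: [-3.138, -0.152, -0.002]
wrist_force: [-1.0, 0.1, 6.0]
width: 0.117
```

```bash
python3 - <<'E'
from h import *
go([.4495,.0555,-.0295],5.4)
E
```

```text
t 27.08 pos [ 0.4495  0.0559 -0.0285] F [-1.   0.1  6. ] w 0.117 q6 1.54 DELTA [-0.0, 0.0004, 0.001] [-0.0, -0.001, 0.0028]
```

apply_moves(
  deltas=[
    [0,0,-0.03,0,0,0,1],
    [0,0,-0.07,0,0,0,1],
    [0,0,-0.11,0,0,0,1],
    [0,0,-0.11,0,0,0,1],
    [0,0,-0.11,0,0,0,1],
  ],
)

```text
time: 27.5
tool_pos: [0.4518, 0.056, 0.0837]
tcp_rot: [-3.138, -0.152, -0.011]
wrist_force: [-0.2, -0.8, -1.8]
width: 0.117
```

```bash
python3 - <<'E'
from h import *
s=status.read_state(); R=Ro.from_rotvec(s['tcp_rot']); im,C=cam('wrist');save('w19',im,(150,100,400,384),2)
g=cv2.cvtColor(im,cv2.COLOR_RGB2GRAY)
# +x end of punch (rear), in tool frame
zc=s['tool_pos'][2]+.0345
print(g[120:250:2,254].tolist())
for v in range(120,250,10): print(v,(R.inv().apply(onz(C,254,v,zc)-s['tool_pos'])*1000).round(1))
go([.625,-.133,.08],91.1)
E
```

```text
[123, 122, 122, 121, 120, 120, 122, 122, 31, 24, 30, 29, 30, 30, 29, 29, 29, 29, 30, 29, 29, 29, 28, 28, 28, 29, 30, 30, 28, 28, 29, 29, 28, 29, 30, 30, 28, 30, 30, 31, 31, 32, 33, 32, 34, 33, 34, 34, 34, 33, 34, 33, 32, 33, 32, 32, 31, 29, 30, 29, 29, 27, 23, 21, 21]
120 [ 66.    0.2 -34. ]
130 [ 61.7   0.2 -34.1]
140 [ 57.3   0.2 -34.1]
150 [ 52.9   0.2 -34.1]
160 [ 48.3   0.2 -34.2]
170 [ 43.7   0.2 -34.2]
180 [ 39.    0.2 -34.2]
190 [ 34.2   0.2 -34.3]
200 [ 29.3   0.2 -34.3]
210 [ 24.2   0.2 -34.3]
220 [ 19.1   0.2 -34.4]
230 [ 13.8   0.2 -34.4]
240 [  8.5   0.2 -34.4]
t 27.55 pos [0.4495 0.0558 0.0815] F [-0.7  0.  -1.7] w 0.113 q6 1.54 DELTA [0.1564, 0.2049, 0.0018] [0.0017, -0.0017, -1.4931]
```

View pics/w19.png

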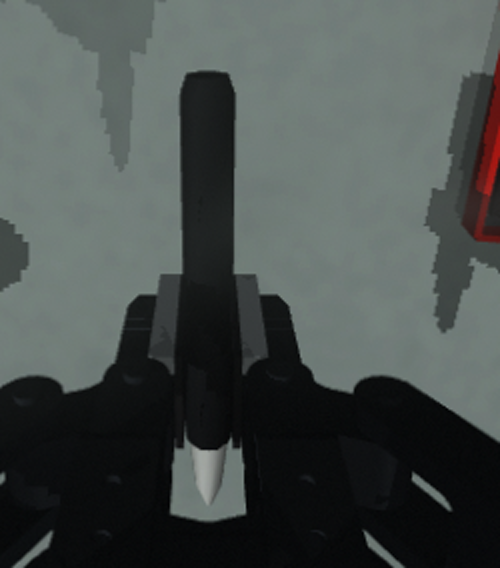

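apply_moves(
  deltas=[
    [0.156,0.205,0,0,0,-1.493,1],
    [0.156,0.205,0,0,0,-1.493,1],
    [0.156,0.205,0,0,0,-1.493,1],
    [0.156,0.205,0,0,0,-1.493,1],
    [0.156,0.205,0,0,0,-1.493,1],
    [0.156,0.205,0,0,0,-1.493,1],
    [0.156,0.205,0,0,0,-1.493,1],
    [0.156,0.205,0,0,0,-1.493,1],
  ],
)

```text
time: 28.22
tool_pos: [0.6244, -0.136, 0.0773]
tcp_rot: [-2.683, -1.631, 0.004]
wrist_force: [-0.3, -0.9, -0.8]
width: 0.115
```

```bash
python3 - <<'E'
from h import *
go([.6244,-.1333,.08],91.1)
E
```

```text
t 28.22 pos [ 0.6244 -0.136   0.0773] F [-0.3 -0.9 -0.8] w 0.115 q6 0.23 DELTA [0.0024, -0.0012, -0.0027] [-0.0031, 0.0005, -0.4979]
```

apply_moves(
  deltas=[
    [0,0,0,0,0,-0.495,1],
    [0,0,0,0,0,-0.495,1],
    [0,0,0,0,0,-0.495,1],
    [0,0,0,0,0,-0.495,1],
    [0,0,0,0,0,-0.495,1],
    [0,0,0,0,0,-0.495,1],
  ],
)

```text
time: 28.72
tool_pos: [0.6221, -0.1327, 0.078]
tcp_rot: [-2.208, -2.229, 0.004]
wrist_force: [-0.1, -0.6, -1.0]
width: 0.119
```

```bash
python3 - <<'E'
from h import *
im,C=cam('wrist'); save('w20',im); blobs(C,yellow(im),.007,15)
go([.6244,-.1333,-.0215],91.1)
E
```

```text
px [108. 186.] mm [ 503.7 -134. ] [44.6 44.5] ang 0.4 A 2197.5
px [257. 124.] mm [623.8 -81.8] [13.8 23.1] ang 0.2 A 356.5
t 28.77 pos [ 0.6224 -0.1328  0.0785] F [ 0.5 -0.3 -0.6] w 0.118 q6 -0.26 DELTA [-0.0006, 0.0023, 0.1] [-0.0035, -0.0009, -0.0095]
```

apply_moves(
  deltas=[
    [0,0.0022,0.03,-0.0035,0,-0.0095,1],
    [0,0.0022,0.06,-0.0035,0,-0.0095,1],
    [0,0.0022,0.08,-0.0035,0,-0.0095,1],
    [0,0.0022,0.09,-0.0035,0,-0.0095,1],
    [0,0.0022,0.095,-0.0035,0,-0.0095,1],
    [0,0.0022,0.097,-0.0035,0,-0.0095,1],
    [0,0.0022,0.097,-0.0035,0,-0.0095,1],
  ],
)

```text
time: 29.35
tool_pos: [0.6267, -0.1333, -0.0159]
tcp_rot: [2.195, 2.243, 0.004]
wrist_force: [-1.1, 0.1, -1.3]
width: 0.117
```

```bash
python3 - <<'E'
from h import *
go([.6245,-.1325,-.0215],91.1)
E
```

```text
t 29.35 pos [ 0.6267 -0.1333 -0.0159] F [-1.1  0.1 -1.3] w 0.117 q6 -0.27 DELTA [0.0008, -0.0022, 0.0056] [0.0042, 0.0002, 0.0026]
```

apply_moves(
  deltas=[
    [0.0005,-0.001,0.002,0.002,0,0.001,1],
    [0.0005,-0.001,0.003,0.002,0,0.001,1],
    [0.0005,-0.001,0.004,0.002,0,0.001,1],
    [0.0005,-0.001,0.005,0.002,0,0.001,1],
    [0.0005,-0.001,0.005,0.002,0,0.001,1],
  ],
)

```text
time: 29.77
tool_pos: [0.6253, -0.1327, -0.021]
tcp_rot: [2.196, 2.244, 0.002]
wrist_force: [0.0, -0.8, -1.5]
width: 0.113
```

```bash
python3 - <<'E'
from h import *
go([.6245,-.1325,-.0215],91.1)
E
```

```text
t 29.77 pos [ 0.6253 -0.1327 -0.021 ] F [ 0.  -0.8 -1.5] w 0.113 q6 -0.27 DELTA [0.0002, -0.0008, 0.0005] [0.002, 0.0001, 0.0022]
```

apply_moves(
  deltas=[
    [0,-0.0007,0.0008,0.001,0,0.001,1],
    [0,-0.0007,0.0008,0.001,0,0.001,1],
    [0,-0.0007,0.0008,0.001,0,0.001,0.8],
    [0,-0.0007,0.0008,0.001,0,0.001,0.6],
    [0,-0.0007,0.0008,0.001,0,0.001,0.3],
    [0,-0.0007,0.0008,0.001,0,0.001,0],
    [0,-0.0007,-0.03,0.001,0,0.001,0],
    [0,-0.0007,-0.07,0.001,0,0.001,0],
  ],
)

```text
time: 30.43
tool_pos: [0.6196, -0.1316, 0.0442]
tcp_rot: [-2.193, -2.238, 0.008]
wrist_force: [0.8, -0.0, -0.0]
width: 0.89
```

apply_moves(
  deltas=[
    [-0.14,0,-0.05,0,0,0,0],
    [-0.14,0,-0.05,0,0,0,0],
    [-0.14,0,-0.05,0,0,0,0],
    [-0.14,0,-0.05,0,0,0,0],
    [-0.14,0,-0.05,0,0,0,0],
    [-0.14,0,-0.05,0,0,0,0],
  ],
)

```text
time: 30.93
tool_pos: [0.6274, -0.2743, 0.0994]
tcp_rot: [2.2, 2.24, 0.002]
wrist_force: [-1.7, 0.5, -1.0]
width: 1.004
```

```bash
python3 - <<'E'
from h import *
im,C=cam('wrist'); save('w21',im); np.save('w21',im); print('yel');blobs(C,yellow(im),.007,10)
go([.42,.09,.1],91.1)
h=cv2.cvtColor(im,cv2.COLOR_RGB2HSV)
# punch pixels: rows across at shadow lines
for y in [-.18,-.16,-.14,-.12,-.1,-.085]:
    L=[]
    for x in np.arange(.610,.641,.0015):
        u,v=proj(C,[x,y,.010]).round().astype(int); L.append('Y' if yellow(im)[v,u] else ('#' if h[v,u,2]<60 else 'o') ) if 0<=v<384 else None
    print(y,''.join(L), proj(C,[.625,y,.01]).round())
E
```

```text
yel
px [252. 146.] mm [ 626.1 -247.5] [48.   5.1] ang 1.0 A 124.0
px [134. 190.] mm [ 506.  -273.9] [50.1 94. ] ang 1.1 A 196.5
px [261.  68.] mm [ 630.9 -183.8] [ 4.7 19.9] ang 1.2 A 83.0
px [245.  42.] mm [ 620.3 -165.3] [ 7.9 57.3] ang 1.3 A 456.5
px [90.  9.] mm [ 503.3 -146.5] [17.8 43. ] ang 89.9 A 1127.0
t 30.98 pos [ 0.6268 -0.2727  0.0983] F [-0.2  0.4 -0.8] w 1.0 q6 -0.47 DELTA [0.3666, -0.1998, -0.0014] [0.0, -0.0009, -0.0]
-0.18 ####YYYYooooooYY##### [252.  62.]
-0.16 ####YYY############## [253.  34.]
-0.14 ####YYY#######o###### [253.   4.]
-0.12  [254. -27.]
-0.1  [254. -59.]
-0.085  [255. -84.]
```

apply_moves(
  deltas=[
    [0.06,0,-0.05,0,0,0,0],
    [0.06,0,-0.05,0,0,0,0],
    [0.06,0,-0.05,0,0,0,0],
    [0.06,0,-0.05,0,0,0,0],
    [0.06,0,-0.05,0,0,0,0],
  ],
)

```text
time: 31.4
tool_pos: [0.6253, -0.2113, 0.1476]
tcp_rot: [-2.195, -2.246, 0.001]
wrist_force: [0.2, -0.5, -1.3]
width: 0.999
```

```bash
python3 - <<'E'
from h import *
im,C=cam('wrist'); np.save('w22',im); print('yel');blobs(C,yellow(im),.007,10)
go([.42,.09,.1],91.1); Y=yellow(im)
h=cv2.cvtColor(im,cv2.COLOR_RGB2HSV)
def ch(x,y):
    u,v=proj(C,[x,y,.010]).round().astype(int); return 'Y' if Y[v,u] else ('#' if h[v,u,2]<36 else ('+' if h[v,u,2]<80 else 'o')) if 0<=v<384 else ' '
for y in list(np.arange(-.2,-.168,.002))+list(np.arange(-.16,-.06,.008)):
    print(round(y,3),''.join(ch(x,y) for x in np.arange(.610,.641,.001)))
print(h[proj(C,[.6265,-.13,.012]).round().astype(int)[1],range(int(proj(C,[.6,-.13,.012])[0]),int(proj(C,[.645,-.13,.012])[0])),2].tolist())
E
```

```text
yel
px [254. 198.] mm [ 626.3 -249.2] [48.2  7.8] ang 1.3 A 104.0
px [164. 218.] mm [ 530.3 -274.2] [95.   3.9] ang 89.8 A 114.5
px [262. 138.] mm [ 631.8 -184.1] [ 3.9 20.7] ang 1.6 A 47.0
px [126.  81.] mm [ 503.9 -133.8] [45.  43.4] ang 85.7 A 1804.0
px [248.  90.] mm [ 620.  -141.3] [  7.9 106.9] ang 1.3 A 468.5
px [255.  10.] mm [623.2 -72. ] [5.3 2.4] ang 1.3 A 17.5
t 31.45 pos [ 0.6249 -0.2118  0.1469] F [ 0.5 -0.8 -0.9] w 1.0 q6 -0.39 DELTA [0.3061, -0.1982, 0.0476] [-0.0021, -0.0007, 0.0025]
-0.2 ++++++++++++++++++++++++++++++++
-0.198 +++++++++++++++##+++++++++++++++
-0.196 ++++++++++++++##++++++++++++++++
-0.194 ++++++++++++++#ooo+#++++++++++++
-0.192 ++++++YYYYYYYYYooooYYYYo++++++++
-0.19 ++++++YYYYYYYYoooooYYYYY++++++++
-0.188 ++++++YYYYYYYoooooooYYYY++++++++
-0.186 ++++++YYYYYYYoooooooYYYY++++++++
-0.184 ++++++YYYYYYYooooooooYYY++++++++
-0.182 ++++++YYYYYYYooooooooYYY++++++++
-0.18 ++++++YYYYYYYooooooooYYY++++++++
-0.178 ++++++YYYYYYoooooooooYY+++++++++
-0.176 ++++++YYYYYYooooooooYYY+++++++++
-0.174 ++++++YYYYYYoooooooooYY+++++++++
-0.172 ++++++YYYYYo+#++#ooooYY+++++++++
-0.17 ++++++YYYYY++++++++##+++++++++++
-0.16 ++++++YYYYY++++++++#####+#++++++
-0.152 ++++++YYYY+++++++++####+#+++++++
-0.144 ++++++YYYo##++++++######+#++++++
-0.136 +++#+YYYYY##+++++####++##+++++++
-0.128 ++##+YYYYY####+######++####+#+##
-0.12 +++++YYYYY###########++###++++++
-0.112 +++++YYYY+###########+###+++++++
-0.104 #+###YYYY+##########Y+##++++++++
-0.096 +##+++YYo###########++#######+##
-0.088 +++++++Y+###############++++++++
-0.08 +++++++################+++++++++
-0.072 ++++++++++YYYYYY+#####++++++++++
-0.064             ####################
[36, 36, 35, 36, 36, 36, 36, 37, 35, 35, 35, 35, 35, 35, 35, 35, 35, 226, 253, 254, 229, 92, 26, 30, 34, 36, 36, 37, 34, 33, 32, 28, 26, 25, 76, 41, 31, 32, 31, 34, 36, 36, 35, 35, 35, 35, 36, 36, 35]
```

apply_moves(
  deltas=[
    [0.306,-0.198,0.02,0,0,0,0],
    [0.306,-0.198,0.02,0,0,0,0],
    [0.306,-0.198,0.02,0,0,0,0],
    [0.306,-0.198,0.02,0,0,0,0],
    [0.306,-0.198,0.02,0,0,0,0],
    [0.306,-0.198,0.02,0,0,0,0],
    [0.306,-0.198,0.02,0,0,0,0],
    [0.306,-0.198,0.02,0,0,0,0],
  ],
)

```text
time: 32.12
tool_pos: [0.437, 0.0635, 0.1285]
tcp_rot: [-2.199, -2.241, 0.003]
wrist_force: [0.4, 1.1, 0.1]
width: 1.002
```

apply_moves(
  deltas=[
    [0.05,-0.03,0,0,0,0,0],
    [0.05,-0.03,0,0,0,0,0],
    [0.05,-0.03,0,0,0,0,0],
    [0.05,-0.03,0,0,0,0,0],
  ],
)

```text
time: 32.45
tool_pos: [0.4075, 0.1122, 0.1292]
tcp_rot: [-2.196, -2.246, 0.002]
wrist_force: [0.5, 0.0, -0.7]
width: 0.997
```

```bash
python3 - <<'E'
from h import *
im,C=cam('wrist'); np.save('w23',im)
h=cv2.cvtColor(im,cv2.COLOR_RGB2HSV); m=(h[...,0]>100)&(h[...,0]<125)&(h[...,1]>150)&(h[...,2]>60)
blobs(C,m,.048)
c=max(cv2.findContours(m.astype(np.uint8),0,1)[0],key=cv2.contourArea); print(cv2.boundingRect(c))
go([.41,.195,.06],91.1)
E
```

```text
px [255.  79.] mm [406.6 193.9] [37.8 37.4] ang 1.3 A 2055.5
(229, 52, 51, 53)
t 32.5 pos [0.4083 0.1117 0.1295] F [-0.2  0.4 -0.1] w 1.001 q6 0.19 DELTA [0.0833, 0.0035, 0.0694] [-0.0005, 0.001, 0.0019]
```

apply_moves(
  deltas=[
    [0.0822,0,0.02,0,0,0,0],
    [0.0822,0,0.05,0,0,0,0],
    [0.0822,0,0.07,0,0,0,0],
    [0.0822,0,0.07,0,0,0,0],
    [0.0822,0,0.1,0,0,0,0],
    [0.0822,0,0.135,0,0,0,0],
    [0.0822,0,0.152,0,0,0,0],
    [0.0822,0,0.152,0,0,0,0],
  ],
)

```text
time: 33.17
tool_pos: [0.404, 0.1914, -0.0253]
tcp_rot: [-2.199, -2.24, 0.012]
wrist_force: [0.0, 0.1, 0.0]
width: 1.0
```

```bash
python3 - <<'E'
from h import *
go([.4066,.1939,-.024],91.1)
E
```

```text
t 33.17 pos [ 0.404   0.1914 -0.0253] F [0.  0.1 0. ] w 1.0 q6 0.37 DELTA [0.0024, 0.0027, -0.0013] [-0.0074, 0.0037, -0.0007]
```

apply_moves(
  deltas=[
    [0,0,0,0,0,0,0],
    [0,0,0,0,0,0,0.3],
    [0,0,0,0,0,0,0.7],
    [0,0,0,0,0,0,0.7],
    [0,0,0,0,0,0,0.7],
    [0,0,0,0,0,0,0.7],
    [0,0,0,0,0,0,0.7],
  ],
  squeeze=35,
)

```text
time: 33.75
tool_pos: [0.4082, 0.195, -0.0201]
tcp_rot: [2.197, 2.243, 0.004]
wrist_force: [-1.5, -1.4, 7.5]
width: 0.444
```

```bash
python3 - <<'E'
from h import *
go([.4066,.1939,-.024],91.1)
E
```

```text
t 33.75 pos [ 0.4082  0.195  -0.0201] F [-1.5 -1.4  7.5] w 0.444 q6 0.37 DELTA [-0.0011, -0.0017, 0.0039] [0.0032, -0.0007, 0.0017]
```

apply_moves(
  deltas=[
    [0,0,-0.03,0,0,0,0.7],
    [0,0,-0.07,0,0,0,0.7],
    [0,0,-0.1,0,0,0,0.7],
    [0,0,-0.1,0,0,0,0.7],
  ],
)

```text
time: 34.08
tool_pos: [0.4122, 0.1969, 0.0855]
tcp_rot: [2.194, 2.24, 0.02]
wrist_force: [2.0, 0.6, 0.0]
width: 0.447
```

```bash
python3 - <<'E'
from h import *
go([.5038,-.133,.078],91.1)
E
```

```text
t 34.08 pos [0.4122 0.1969 0.0855] F [2.  0.6 0. ] w 0.447 q6 0.37 DELTA [-0.3318, 0.0846, 0.007] [0.0129, -0.0048, 0.0017]
```

apply_moves(
  deltas=[
    [-0.33,0.086,0,0,0,0,0.7],
    [-0.33,0.086,0,0,0,0,0.7],
    [-0.33,0.086,0,0,0,0,0.7],
    [-0.33,0.086,0,0,0,0,0.7],
    [-0.33,0.086,0,0,0,0,0.7],
    [-0.33,0.086,0,0,0,0,0.7],
    [-0.33,0.086,0,0,0,0,0.7],
    [-0.33,0.086,0,0,0,0,0.7],
  ],
)

```text
time: 34.75
tool_pos: [0.4972, -0.1281, 0.078]
tcp_rot: [2.198, 2.244, 0.001]
wrist_force: [1.1, 0.8, -1.2]
width: 0.439
```

apply_moves(
  deltas=[
    [-0.02,0.006,0,0,0,0,0.7],
    [-0.02,0.006,0,0,0,0,0.7],
    [-0.02,0.006,0,0,0,0,0.7],
  ],
)

```text
time: 35.0
tool_pos: [0.5035, -0.147, 0.0778]
tcp_rot: [-2.201, -2.241, -0.0]
wrist_force: [0.1, 0.7, -1.6]
width: 0.45
```

```bash
python3 - <<'E'
from h import *
im,C=cam('wrist'); np.save('w24',im)
s=status.read_state(); R=Ro.from_rotvec(s['tcp_rot'])
h=cv2.cvtColor(im,cv2.COLOR_RGB2HSV); m=(h[...,0]>100)&(h[...,0]<125)&(h[...,1]>150)&(h[...,2]>60)
blobs(C,m,s['tool_pos'][2]+.0201+.048)
go([.5038,-.133,-.0125],91.1)
E
```

```text
px [254. 293.] mm [ 503.7 -144.9] [38.1 42.8] ang 1.0 A 6831.5
px [255. 235.] mm [ 503.6 -119.3] [15.3 31. ] ang 89.4 A 1020.0
t 35.05 pos [ 0.5031 -0.1459  0.0777] F [ 0.5  0.2 -0.4] w 0.441 q6 -0.35 DELTA [0.0128, 0.0011, 0.0902] [-0.0009, -0.0009, 0.0001]
```

apply_moves(
  deltas=[
    [0.0123,0.001,0.03,0,0,0,0.7],
    [0.0123,0.001,0.06,0,0,0,0.7],
    [0.0123,0.001,0.08,0,0,0,0.7],
    [0.0123,0.001,0.086,0,0,0,0.7],
    [0.0123,0.001,0.087,0,0,0,0.7],
    [0.0123,0.001,0.087,0,0,0,0.7],
  ],
)

```text
time: 35.55
tool_pos: [0.5045, -0.1329, -0.0085]
tcp_rot: [-2.197, -2.245, -0.0]
wrist_force: [0.3, -0.5, -0.0]
width: 0.447
```

```bash
python3 - <<'E'
from h import *
go([.5038,-.1335,-.0131],91.1)
E
```

```text
t 35.55 pos [ 0.5045 -0.1329 -0.0085] F [ 0.3 -0.5 -0. ] w 0.447 q6 -0.33 DELTA [-0.0006, -0.0007, 0.0046] [0.0002, -0.0002, 0.0026]
```

apply_moves(
  deltas=[
    [-0.0005,-0.0005,0.002,0,0,0,0.7],
    [-0.0005,-0.0005,0.003,0,0,0,0.7],
    [-0.0005,-0.0005,0.0035,0,0,0,0.7],
    [-0.0005,-0.0005,0.004,0,0,0,0.7],
    [-0.0005,-0.0005,0.004,0,0,0,0.7],
  ],
)

```text
time: 35.97
tool_pos: [0.5046, -0.1345, -0.0121]
tcp_rot: [2.198, 2.243, 0.001]
wrist_force: [-0.3, 1.1, -1.2]
width: 0.44
```

```bash
python3 - <<'E'
from h import *
go([.5038,-.1335,-.0131],91.1)
E
```

```text
t 35.97 pos [ 0.5046 -0.1345 -0.0121] F [-0.3  1.1 -1.2] w 0.44 q6 -0.33 DELTA [0.0011, -0.0007, 0.001] [0.0015, 0.0003, 0.001]
```

apply_moves(
  deltas=[
    [0.001,-0.0005,0.001,0,0,0,0.7],
    [0.001,-0.0005,0.001,0,0,0,0.7],
    [0.001,-0.0005,0.001,0,0,0,0.4],
    [0.001,-0.0005,0.001,0,0,0,0.2],
    [0.001,-0.0005,0.001,0,0,0,0],
    [0.001,-0.0005,0.001,0,0,0,0],
    [0.001,-0.0005,0.001,0,0,0,0],
    [0.001,-0.0005,-0.03,0,0,0,0],
  ],
)

```text
time: 36.63
tool_pos: [0.4978, -0.1315, 0.0119]
tcp_rot: [-2.191, -2.236, 0.008]
wrist_force: [-0.7, -0.1, -0.5]
width: 0.997
```

apply_moves(
  deltas=[
    [0,0,-0.04,0,0,0,0],
    [0,0,-0.08,0,0,0,0],
    [-0.08,0.06,-0.15,0,0,0,0],
    [-0.08,0.06,-0.15,0,0,0,0],
    [-0.08,0.06,-0.15,0,0,0,0],
    [-0.08,0.06,-0.15,0,0,0,0],
    [-0.08,0.06,-0.15,0,0,0,0],
    [-0.08,0.06,-0.15,0,0,0,0],
  ],
)

```text
time: 37.3
tool_pos: [0.5642, -0.2116, 0.1664]
tcp_rot: [-2.198, -2.242, 0.0]
wrist_force: [-0.4, 0.5, -0.8]
width: 1.003
```

```bash
python3 - <<'E'
from h import *
im,C=cam('wrist'); np.save('w25',im); print('yel');blobs(C,yellow(im),.007,8)
h=cv2.cvtColor(im,cv2.COLOR_RGB2HSV); m=(h[...,0]>100)&(h[...,0]<125)&(h[...,1]>150)&(h[...,2]>60)
print('lid');blobs(C,m,.055)
go([.6245,-.1325,.05],91.1); Y=yellow(im)
def ch(x,y):
    u,v=proj(C,[x,y,.010]).round().astype(int)
    if not(0<=v<384 and 0<=u<512): return ' '
    return 'Y' if Y[v,u] else ('#' if h[v,u,2]<36 else ('+' if h[v,u,2]<80 else 'o'))
for y in np.arange(-.2,-.06,.008): print(round(y,3),''.join(ch(x,y) for x in np.arange(.610,.641,.001)))
for n in ['scene']:
    im,C=cam(n); h=cv2.cvtColor(im,cv2.COLOR_RGB2HSV); print(n)
    blobs(C,(h[...,0]>100)&(h[...,0]<125)&(h[...,1]>150)&(h[...,2]>60),.05)
E
```

```text
yel
px [182. 232.] mm [ 482.7 -298.4] [10.3  1.2] ang 86.9 A 8.0
px [224. 228.] mm [ 531.1 -293.1] [31.7  1.2] ang 89.4 A 25.0
px [180. 219.] mm [ 482.4 -282. ] [10.   1.1] ang 86.9 A 8.0
px [180. 206.] mm [ 482.2 -266.1] [9.8 1.1] ang 86.8 A 8.0
px [299. 203.] mm [ 626.3 -272.4] [48.2 53.8] ang 1.1 A 145.5
px [178. 193.] mm [ 481.9 -250.7] [11.8  1.1] ang 86.8 A 10.0
px [222. 195.] mm [ 530.4 -252.2] [30.6  1.1] ang 89.3 A 26.0
px [178. 180.] mm [ 481.7 -235.1] [14.9  1.1] ang 86.7 A 13.0
px [320. 141.] mm [ 632.5 -190. ] [8.7 2.3] ang 83.5 A 9.5
px [209.  72.] mm [ 517.7 -124.1] [11.3 37.3] ang 37.3 A 82.0
px [310.  90.] mm [ 618.5 -140.8] [  8.5 107.7] ang 3.3 A 457.0
px [320.  16.] mm [623.2 -72.6] [5.7 2.6] ang 1.5 A 15.0
lid
px [186.  84.] mm [ 505.1 -134.6] [39.3 38.2] ang 0.9 A 1679.0
t 37.35 pos [ 0.5635 -0.211   0.1656] F [-0.4  0.3 -0.5] w 0.999 q6 -0.42 DELTA [0.077, 0.0629, 0.1156] [-0.0027, -0.0017, 0.0013]
-0.2 ++++++++++++++++++++++++++++++++
-0.192 ######YYYYYYYYYYoooYYY++++++++++
-0.184 ######YYYYYYYooooooooYY##++#++++
-0.176 ######YYYYYYYooooooooo#########+
-0.168 
[... 229 characters left out ...]
##
-0.12 ####+YYYYY######################
-0.112 ####YYYYY#######################
-0.104 ####oYYYo#######################
-0.096 ####+YYYY+######################
-0.088 #+###+YYY#######################
-0.08 +++#+#+++#######################
-0.072 ###+##+##YYYYYY+################
-0.064 #######+########################
scene
px [210. 185.] mm [ 510.9 -130.2] [37.9 37. ] ang 79.2 A 70.5
px [ 26. 129.] mm [  44.2 -848.4] [203.2 305.8] ang 89.5 A 1798.0
px [61. 37.] mm [-725.5 -802.8] [125.   34.8] ang 15.8 A 46.0
px [81. 34.] mm [-724.  -687.4] [126.5  80.6] ang 12.2 A 73.5
px [53. 36.] mm [-752.4 -856.2] [177.4  36. ] ang 15.7 A 59.5
px [90. 27.] mm [-798.3 -647.2] [74.3 83.7] ang 79.7 A 66.0
```

```bash
python3 -c "
from h import *
print(status.read_state()['joint_vel'].round(3)); print(job.finish_job())"
```

```text
[ 0.005 -0.003  0.006 -0.001 -0.002 -0.002]
the job is handed in; nothing more can be done
None
```

I set the kit out on the tray in the order you gave: blank, V-block (vee up), punch, then tin. I handed it in at about 37 s with the gripper open and clear of everything.

**Fingertips:** a touch on the bench showed they end about 32 mm short of the stated TCP when shut. The first two attempts on the blank failed: once the fingers closed above it, and once I let go because I misread the opening. After I allowed for the offset, every grip held.

Last wrist-camera checks against the shadows (these were measurements from the pictures; I viewed only the blank by eye after placing):

| Part | Offset from shadow centre | Alignment |
|---|---|---|
| Blank | about 1 mm in x, about 2 mm in y | within 0.5° |
| V-block | under 0.5 mm | within 0.5° |
| Tin | about 1.5 mm | round, standing upright |
| Punch | about 2 mm in x, about 2 mm in y | within about 1° |

The punch is the weakest placing. Its point reaches about 1.5 mm past the end of its shadow. I left it rather than grip it again.

I never gripped or moved near the chisel or the offcut, but I did not check their positions again at the end. The highest wrist force I saw was about 40 N, during that touch on the bench.

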